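# Tip the fallen sauce bottle upright and put it back in the condiment rack

### The arm

A 6-joint arm with a two-finger parallel gripper is mounted at the origin on a cart in front of the work surface, level with it; the furniture and walls round the work are solid. World frame = base frame: x ahead of the robot, y to its left, z up, the work surface at z = 0. Lengths are in m, angles in rad, forces in N, time in s.
With the tool pointing down it reaches from about 0.35 to 0.875 m from the base axis. Payload 4.2 kg.
Tool frame: the origin (TCP) lies between the finger pads; the fingertips stand 25 mm ahead of it and the grasp point (between the pads) lies 6 mm ahead of it; x points along the fingers, y is the direction in which the jaws open and shut, and the axes are right-handed (so a half turn about x gives the same grasp; the last joint's range is limited). The gripper opens to 87 mm and grips with 3 to 60 N. Pads are 19 mm wide; open, the fingers measure 117 mm over their backs; the gripper's body (75 mm by 190 mm) begins 51 mm behind the grasp point.
Start: joints at [-1.083, 0.385, 0.008, 0, -1.194, -0.259], TCP at [0.142, -0.609, 0.248] pointing down, gripper open.
Joint ranges: [-3.14, 3.14], [-1.21, 2.06], [-1.07, 1.41], [-3.16, 2.05], [-2.99, -0.16], [-3.1, 3.1]. Speed limits (rad/s): [2.79, 2.79, 3.14, 3.14, 3.14, 3.14].

### API

Orientations are given as a unit quaternion [w, x, y, z].
In Python, from plant import r, viewer, workorder gives the robot as it stands.
- The arm moves only by the tool jog_arm, never from a script. Its argument "plan" is a list of rows, each an object with "travel": the shift along the tool's x, y, z in cm, a list of three; "dr": the turn, a rotation vector about the tool's x, y, z in degrees, a list of three; "grip": the closure in counts, from 0 (fully open) to 255 (shut). In form: [{"travel": [tx, ty, tz], "dr": [ax, ay, az], "grip": grip}, ...]. A call has 1 to 20 rows; each row shifts and turns the commanded pose from where the row before left it, along the tool's axes as they then stand; what a row does not reach is not made up. A row lasts 1/12 s, in which the tool goes at most 41.7 mm and 7.16 degrees, less where a joint would pass 70% of its speed; a pose out of reach is approached as far as the arm can. A call is refused whole if a number of a shift passes 4.17 or a number of a turn 7.16, either way. A call with a gripper value outside its range is refused whole. The fingers move at their own pace and stop on an object; "newtons" is the grip in N (left out, the last holds). Time passes only in rows, so rows that do not move let the fingers close. It gives the time, the measured TCP pose, the force and the opening at its end, in the units of the state.
- r.observe(): the state, without advancing time (a new reading comes with each control period).
- viewer.capture(name): name is "scene" or "top" or "wrist"; returns a dict with "img" (384x512x3 uint8, red, green, blue), "mtx" (3x3 intrinsics, pixels), "rvec" (rotation vector, rad) and "tvec" (3), from world to camera coordinates, as OpenCV has them. Camera axes: x right, y down, z forward; pixel columns grow to the right and rows downward; lengths in m; the calibration is good to about 2 mm. The wrist camera is an equidistant fisheye: a pixel r from the principal point sees the ray r / f radians off the axis. A picture is of the moment at which its call begins. There is no depth.
- workorder.finish_job(): hands the job in, once; it reports no verdict.
The state is a dict: "time_s": time; "joint_positions": joint angles; "qd": joint speeds; "joint_efforts": joint torques, N m; "eef_pos": TCP position; "tool_rot": TCP orientation; "ft_force": force on the tool from outside, world axes, zero at the start; "ft_torque": the same for the moment, N m; "width": opening from 0.0 (shut) to 1.0 (fully open).
Only numpy, scipy, OpenCV 4.12 (cv2) and the standard library are available. Lean on these libraries where they do the work, as an engineer would, in place of code of your own. Each camera call takes 0.05 s, during which the arm holds its last target.

### The job

The sauce bottle has fallen over. Tip it up on its foot, without picking it up, until it stands upright on the worktop in front of the condiment rack; then move it upright, with its foot on the worktop or no more than a couple of centimetres above it, through the open front of the vacant bay (the one with the round rubber pad) right to the back, set it down and let go. Do not disturb the two jars, the spoon or the small dish.

Things in the scene. Friction and masses are not known exactly. Their poses are not given: they have to be found in the camera images.
- sauce_bottle: Squeeze bottle, 180 mm long, 0.24 kg: rigid round body 53 mm across from the foot to 131 mm, then a cone-shaped nozzle cap (36 mm wide at its root) to 180 mm. Origin: centre of its flat foot; z axis from foot to nozzle. At the start it lies on its side (origin 26.5 mm up) in front of the rack, nozzle to the right (-y) within 0.3 rad, and can roll.
- rack: Fixed steel rack with no floor. Back plate 254 mm wide, 48 mm high; four dividers 70 mm long, 14 mm thick, 36 mm high with rounded noses form three bays, each 66 mm wide inside, pitch 80 mm (centre lines y = -80, 0, +80 mm), open to the front. Origin: its middle at worktop level; x axis from the open front to the back plate, whose face is at x = +35 mm; divider noses end at x = -35 mm.
- pad: Flat dark rubber disc, 48 mm across and 1 mm thick, on the worktop in the vacant bay; it is no obstacle. Origin: its centre at worktop level, where the foot of the bottle stands when it is fully home (26.5 mm before the back plate, on the bay's centre line).
- salt_jar: Spice jar with a cap, 47 mm across, 97 mm high, loose, standing in one of the other bays. Origin: centre of its foot, z up.
- pepper_jar: Spice jar with a cap, 45 mm across, 108 mm high, loose, standing in one of the other bays. Origin: centre of its foot, z up.
- sauce_spoon: Metal teaspoon, 137x28x13 mm, loose, lying on the worktop to the right of the bottle. Origin: centre of its underside, x along it.
- dish_blue: Small round dish, 84 mm across, 24 mm high, loose, to the right of the rack. Origin: centre of its underside.
Things that resemble listed ones, but are neither listed nor needed, are in the scene too. Leave any red or yellow look-alike of the pepper_jar alone.

How it is judged:
By the outcome, as a careful person would: the job done as asked, in the order asked, and still so for the second after the job is handed in, with the robot touching nothing.
It also fails if it takes over 58 s, if anything falls off the work surface, if the arm or the gripper's body presses on something with over 40 N, if the wrist force passes 120 N, or if a joint passes its speed limit or range.

## Working session

There is one attempt and no reset: what is moved stays moved. The work goes in short steps, Python scripts to look and compute and a tool call to move; the robot and the scene stay as the last step left them, time stands still between calls to the robot, and variables do not carry over. Pictures are saved under pics/ and viewed, and the job is handed in when it is done.

Besides the shell and the picture viewer there is one more tool, called after "Request:" as name(argument=value, ...), one argument or row to a line, values as JSON. jog_arm: Moves the arm, as the interface text tells. Its arguments: {"type":"object","properties":{"plan":{"type":"array","items":{"type":"object","properties":{"travel":{"type":"array","items":{"type":"number"}},"dr":{"type":"array","items":{"type":"number"}},"grip":{"type":"number"}}}},"newtons":{"type":"number"}},"required":["plan"]}

```bash
ls; mkdir -p pics; python3 - <<'E'
from plant import r, viewer, workorder
import cv2,numpy as np
print(r.observe())
for n in ["scene","top","wrist"]:
    c=viewer.capture(n)
    cv2.imwrite(f"pics/{n}0.png",c["img"][:,:,::-1])
    print(n,c["mtx"].tolist(),c["rvec"],c["tvec"])
    np.savez(f"{n}0.npz",**c)
E
```

```text
pics
{'time_s': 0.0, 'joint_positions': array([-1.08342289e+00,  3.85523368e-01,  6.65526376e-03, -4.73284850e-04,
       -1.19398403e+00, -2.58588019e-01]), 'qd': array([ 0.00081618,  0.00134198, -0.0004824 , -0.00107911, -0.0003377 ,
       -0.00120707]), 'joint_efforts': array([ 5.70867633e-04, -3.90665925e+01,  1.87400991e+01,  4.21967983e+00,
        1.10301733e-02, -1.84059104e-04]), 'eef_pos': array([ 0.14163631, -0.60819352,  0.24649491]), 'tool_rot': array([ 0.70237197, -0.07991665,  0.70261201,  0.08138373]), 'ft_force': array([-0.01466764,  0.69861288, -0.27729495]), 'ft_torque': array([0.0046049 , 0.05900999, 0.0075562 ]), 'width': 0.9981163479197648}
scene [[366.6424678583369, 0.0, 253.96956841093876], [0.0, 366.6424678583369, 194.74358577027837], [0.0, 0.0, 1.0]] [ 0.71021815 -2.31247657  1.47327345] [0.40679001 0.19517597 0.59511996]
top [[401.7781326271029, 0.0, 251.81428185489486], [0.0, 401.7781326271029, 190.8583445524521], [0.0, 0.0, 1.0]] [ 2.13782303 -2.10978494  0.1862431 ] [-0.01882448  0.53750487  0.97067273]
wrist [[297.3186396354542, 0.0, 256.70333978203615], [0.0, 297.3186396354542, 190.9177595411377], [0.0, 0.0, 1.0]] [-1.81990132 -2.29294002 -0.36159203] [ 0.62430531 -0.0372304   0.3929927 ]
```

View pics/scene0.png

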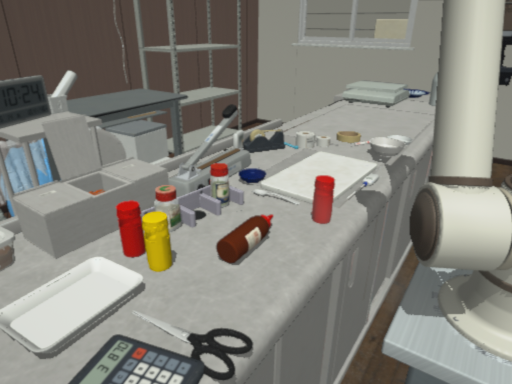

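View pics/top0.png

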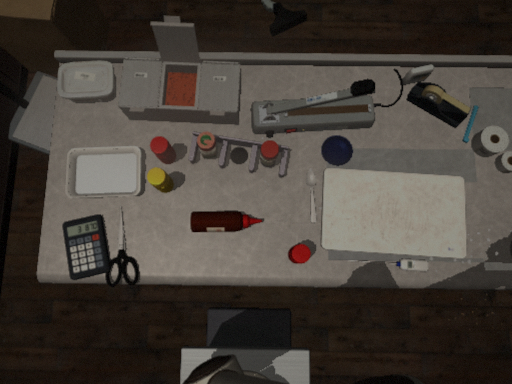

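View pics/wrist0.png

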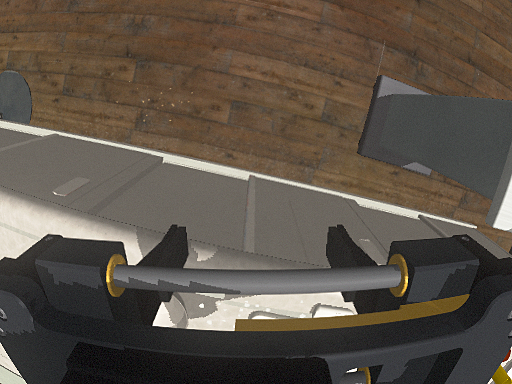

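Top view: the bottle lies at (191–263, 221) with its nozzle right. The rack is at (192–290, 133–175) and the pad at (239,155) is in the middle bay. Jars stand at (206,142) and (269,152), the spoon at (312,195) and the blue dish at (337,150). The red and yellow look-alikes are at (160,148), (158,179) and (300,253). The only bottle-like candidate is the brown one at (225,221). I'll check it in a close crop and measure.

```bash
cat > h.py <<'E'
import numpy as np,cv2
def load(n): return dict(np.load(n))
def ray(c,uv):
    R,_=cv2.Rodrigues(c["rvec"]); t=np.asarray(c["tvec"]).ravel()
    p=cv2.undistortPoints(np.array([[uv]],float),c["mtx"],None)[0,0]
    return -R.T@t, R.T@np.array([p[0],p[1],1.])
def onz(c,uv,z):
    o,d=ray(c,uv); return o+d*(z-o[2])/d[2]
def proj(c,P):
    return cv2.projectPoints(np.array(P,float).reshape(-1,3),np.asarray(c["rvec"],float),np.asarray(c["tvec"],float),c["mtx"],None)[0].reshape(-1,2)
def crop(c,x0,y0,x1,y1,s,fn):
    cv2.imwrite(fn,cv2.resize(c["img"][y0:y1,x0:x1,::-1],None,fx=s,fy=s,interpolation=cv2.INTER_CUBIC))
E
python3 - <<'E'
from h import *
t=load("top0.npz"); s=load("scene0.npz")
print(ray(t,(256,192)),ray(s,(256,192)))
crop(t,140,120,340,270,4,"pics/topc.png")
crop(s,110,140,310,290,4,"pics/scenec.png")
hsv=cv2.cvtColor(t["img"],cv2.COLOR_RGB2HSV)
E
```

```text
(array([ 0.35422012, -0.01914372,  1.05149085]), array([ 0.17733833, -0.00317719, -0.98420406])) (array([0.08528017, 0.60695218, 0.42670351]), array([ 0.50031251, -0.75860319, -0.41748684]))
```

View pics/topc.png

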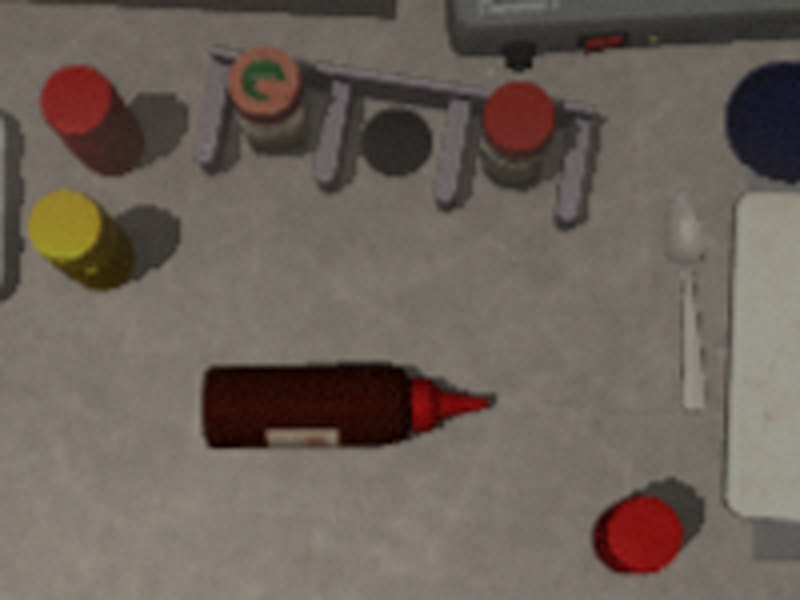

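View pics/scenec.png

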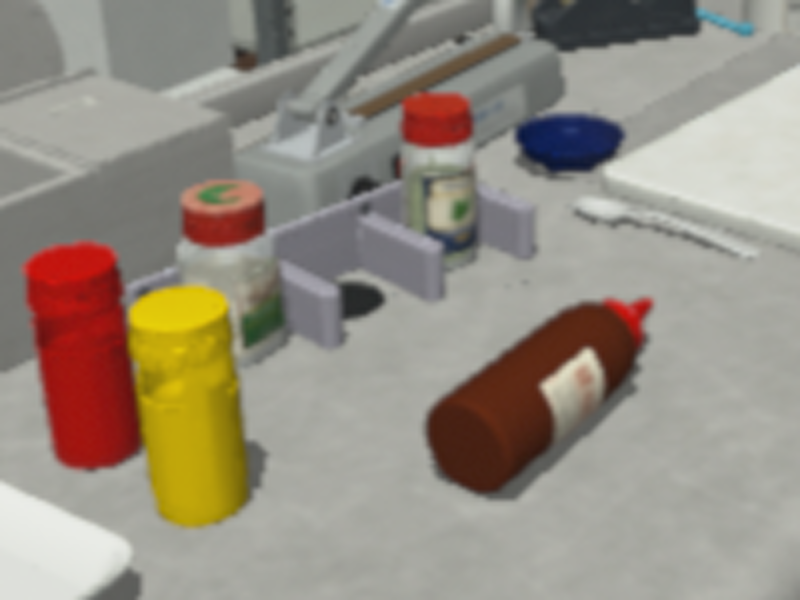

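```bash
python3 - <<'E'
from h import *
t=load("top0.npz"); s=load("scene0.npz")
np.set_printoptions(precision=4,suppress=True)
C=lambda x,y:(x/4+139.5+.125,y/4+119.5+.125)
hsv=cv2.cvtColor(t["img"],cv2.COLOR_RGB2HSV);im=t["img"].astype(int)
# bottle mask
m=((hsv[...,1]>150)&((hsv[...,0]<12)|(hsv[...,0]>168))).astype(np.uint8)
m[:200]=0;m[245:]=0;m[:,:180]=0;m[:,280:]=0
ys,xs=np.nonzero(m);print(xs.min(),xs.max(),ys.min(),ys.max())
for x in range(192,264,8):
    q=ys[xs==x];print(x,q.min(),q.max(),onz(t,(x,(q.min()+q.max())/2),.0265)[:2])
print("foot",onz(t,(xs.min()-.5,221.5),.0265),"tip",onz(t,(xs.max()+.5,220),.0265))
# pad
g=(hsv[...,2]<70).astype(np.uint8); g2=np.zeros_like(g); g2[140:170,228:252]=g[140:170,228:252]
n,l,st,ce=cv2.connectedComponentsWithStats(g2);print(st,ce)
print("pad",onz(t,C(397,141),.001))
for p in [(207,165),(328,187),(447,207),(568,226)]: print("nose",onz(t,C(*p),.036))
for p in [(214,52),(596,110)]: print("back",onz(t,C(*p),.048))
for p in [(640,534)]: print("redlook",onz(t,C(*p),.1))
for p in [(265,78),(519,117)]: print("jar",onz(t,C(*p),.1))
for p in [(78,99),(65,227)]: print("look",onz(t,C(*p),.1))
print("spoon",onz(t,C(683,210),.01),onz(t,C(693,405),.005),"dish",onz(t,C(787,120),.024))
print("board", onz(t,C(735,400),.01))
# scene check
def D(x,y): return (x/4+109.625,y/4+139.625)
print("scene pad",onz(s,D(359,298),.001))
print("scene foot centre",onz(s,D(468,443),.0265),"tip",onz(s,D(648,302),.0265))
for p in [(327,290),(431,245)]: print("nose s",onz(s,D(*p),.036))
E
```

```text
191 261 212 231
192 213 230 [0.4601 0.1404]
200 212 231 [0.4604 0.12  ]
208 212 226 [0.4671 0.0997]
216 212 226 [0.4673 0.0792]
224 212 226 [0.4676 0.0587]
232 212 230 [0.4627 0.0381]
240 213 229 [0.463  0.0176]
248 216 226 [ 0.4633 -0.0029]
256 219 222 [ 0.4648 -0.0233]
foot [0.46   0.1443 0.0265] tip [ 0.4663 -0.0374  0.0265]
[[     0      0    512    384 196229]
 [   228    140     24     24    379]] [[255.5341 191.5776]
 [237.8391 151.3061]]
pad [0.6449 0.0249 0.001 ]
nose [0.6175 0.147  0.036 ]
nose [0.6037 0.0677 0.036 ]
nose [ 0.5914 -0.0098  0.036 ]
nose [ 0.5798 -0.0882  0.036 ]
back [0.6904 0.1436 0.048 ]
back [ 0.6542 -0.1055  0.048 ]
redlook [ 0.3817 -0.126   0.1   ]
jar [0.6566 0.103  0.1   ]
jar [ 0.6336 -0.0538  0.1   ]
look [0.6418 0.2177 0.1   ]
look [0.5611 0.2212 0.1   ]
spoon [ 0.5974 -0.1663  0.01  ] [ 0.4681 -0.1719  0.005 ] dish [ 0.656  -0.2338  0.024 ]
board [ 0.4712 -0.1984  0.01  ]
scene pad [0.6377 0.0208 0.001 ]
scene foot centre [0.4614 0.1383 0.0265] tip [ 0.4647 -0.0346  0.0265]
nose s [0.6137 0.0721 0.036 ]
nose s [ 0.6019 -0.0069  0.036 ]
```

```bash
cat >> h.py <<'E'
from scipy.spatial.transform import Rotation as Ro
def Q(q): return Ro.from_quat([q[1],q[2],q[3],q[0]])
def mk(x,y):
    x=np.array(x,float);x/=np.linalg.norm(x);y=np.array(y,float);y-=x*(x@y);y/=np.linalg.norm(y)
    return Ro.from_matrix(np.c_[x,y,np.cross(x,y)])
def to(o,P,R):
    "delta in tool axes: travel cm, dr deg (one step)"
    R0=Q(o["tool_rot"]); return R0.inv().apply(P-o["eef_pos"])*100,(R0.inv()*R).as_rotvec(degrees=True)
E
python3 - <<'E'
from h import *
from plant import r
np.set_printoptions(precision=3,suppress=True)
o=r.observe();print(Q(o["tool_rot"]).as_matrix())
q=o["joint_positions"]
M=Ro.from_euler('ZYXYX',[q[0],q[1]+q[2],q[3],-q[4],q[5]])
print(M.as_matrix())
# candidate orientations
def wrist(az,fp,R):
    W=(Ro.from_euler('ZY',[az,fp]).inv()*R)
    e=W.as_euler('XYX'); return e
def dirv(az,e): return np.array([np.cos(az)*np.cos(e),np.sin(az)*np.cos(e),-np.sin(e)])
d=np.deg2rad
for sg in (1,-1):
  for name,az,e,jaw,b in [("lie",90,50,0,0.0),("up",-90,40,0,.35),("yaw45",-45,40,45,.3),("front",-9,40,81,.05),("front50",-9,50,81,.05)]:
    for fp in (.3,.7):
      R=mk(dirv(d(az),d(e)),sg*np.array([np.cos(d(jaw)),np.sin(d(jaw)),0]))
      a,bq,c=wrist(b,fp,R); print(sg,name,fp,"q4 %.2f q5 %.2f q6 %.2f | alt q4 %.2f q6 %.2f"%(a,-bq,c,a-np.pi*np.sign(a),c-np.pi*np.sign(c)))
E
```

```text
[[-0.001 -0.227  0.974]
 [ 0.002  0.974  0.227]
 [-1.     0.002 -0.   ]]Traceback (most recent call last):
  File "<stdin>", line 6, in <module>
  File "scipy/spatial/transform/_rotation.pyx", line 1413, in scipy.spatial.transform._rotation.Rotation.from_euler
ValueError: Expected axis specification to be a non-empty string of upto 3 characters, got ZYXYX
```

```bash
cat >> h.py <<'E'
X=lambda a:Ro.from_euler('X',a)
def fk(q,s4=1,s6=-1): return Ro.from_euler('ZYX',[q[0],q[1]+q[2],s4*q[3]])*Ro.from_euler('Y',-q[4])*X(s6*q[5])*X(-np.pi/2)
def wrist(az,fp,R,s4=1,s6=-1):
    W=(Ro.from_euler('ZY',[az,fp]).inv()*R*X(np.pi/2))
    a,b,c=W.as_euler('XYX'); return s4*a,-b,s6*c
def dirv(az,e): return np.array([np.cos(az)*np.cos(e),np.sin(az)*np.cos(e),-np.sin(e)])
E
python3 - <<'E'
from h import *
from plant import r
np.set_printoptions(precision=3,suppress=True)
o=r.observe();q=o["joint_positions"]
print((fk(q).inv()*Q(o["tool_rot"])).as_rotvec())
d=np.deg2rad
for sg in (1,-1):
  for name,az,e,jaw,b in [("lie",90,50,0,0.0),("up",-90,40,0,.35),("yaw45",-45,40,45,.3),("front",-9,40,81,.05),("front50",-9,50,81,.05)]:
    for fp in (.3,.7):
      R=mk(dirv(d(az),d(e)),sg*np.array([np.cos(d(jaw)),np.sin(d(jaw)),0]))
      print(sg,name,fp,"q4 %.2f q5 %.2f q6 %.2f"%wrist(b,fp,R))
  R=mk((0,0,-1),(sg,0,0))
  print("to lie",sg, (Q(o["tool_rot"]).inv()*R).as_rotvec(degrees=True))
E
```

```text
[ 0.    -0.004 -0.013]
1 lie 0.3 q4 0.72 q5 -1.34 q6 -2.95
1 lie 0.7 q4 0.83 q5 -1.05 q6 -2.65
1 up 0.3 q4 -0.81 q5 -1.63 q6 2.69
1 up 0.7 q4 -0.83 q5 -1.36 q6 2.40
1 yaw45 0.3 q4 -0.93 q5 -1.01 q6 -3.07
1 yaw45 0.7 q4 -1.20 q5 -0.81 q6 2.77
1 front 0.3 q4 -0.38 q5 -0.44 q6 -2.05
1 front 0.7 q4 -1.52 q5 -0.16 q6 3.06
1 front50 0.3 q4 -0.24 q5 -0.60 q6 -1.93
1 front50 0.7 q4 -0.63 q5 -0.23 q6 -2.35
to lie 1 [103.104  -0.091  -0.061]
-1 lie 0.3 q4 0.72 q5 -1.34 q6 0.20
-1 lie 0.7 q4 0.83 q5 -1.05 q6 0.50
-1 up 0.3 q4 -0.81 q5 -1.63 q6 -0.45
-1 up 0.7 q4 -0.83 q5 -1.36 q6 -0.74
-1 yaw45 0.3 q4 -0.93 q5 -1.01 q6 0.07
-1 yaw45 0.7 q4 -1.20 q5 -0.81 q6 -0.37
-1 front 0.3 q4 -0.38 q5 -0.44 q6 1.09
-1 front 0.7 q4 -1.52 q5 -0.16 q6 -0.08
-1 front50 0.3 q4 -0.24 q5 -0.60 q6 1.21
-1 front50 0.7 q4 -0.63 q5 -0.23 q6 0.79
to lie -1 [-76.896   0.058  -0.085]
```

Request:
jog_arm(
  plan=[
    {"travel":[-0.3,2.6,2.45],"dr":[0,0,0],"grip":0},
    {"travel":[-0.3,2.6,2.45],"dr":[0,0,0],"grip":0},
    {"travel":[-0.3,2.6,2.45],"dr":[0,0,0],"grip":0},
    {"travel":[-0.3,2.6,2.45],"dr":[0,0,0],"grip":0},
    {"travel":[-0.3,2.6,2.45],"dr":[0,0,0],"grip":0},
    {"travel":[-0.3,2.6,2.45],"dr":[0,0,0],"grip":0},
    {"travel":[-0.3,2.6,2.45],"dr":[0,0,0],"grip":0},
    {"travel":[-0.3,2.6,2.45],"dr":[0,0,0],"grip":0},
    {"travel":[-0.3,2.6,2.45],"dr":[0,0,0],"grip":0},
    {"travel":[-0.3,2.6,2.45],"dr":[0,0,0],"grip":0},
    {"travel":[-0.3,2.6,2.45],"dr":[0,0,0],"grip":0},
    {"travel":[-0.3,2.6,2.45],"dr":[0,0,0],"grip":0},
    {"travel":[-0.3,2.6,2.45],"dr":[0,0,0],"grip":0},
    {"travel":[-0.3,2.6,2.45],"dr":[0,0,0],"grip":0},
    {"travel":[-0.3,2.6,2.45],"dr":[0,0,0],"grip":0},
    {"travel":[-0.3,2.6,2.45],"dr":[0,0,0],"grip":0},
    {"travel":[-0.3,2.6,2.45],"dr":[0,0,0],"grip":0},
    {"travel":[-0.3,2.6,2.45],"dr":[0,0,0],"grip":0},
  ],
)

```text
time_s: 1.65
eef_pos: [0.4654, -0.0511, 0.3017]
tool_rot: [0.703, -0.081, 0.702, 0.081]
ft_force: [0.8, -0.3, 0.7]
width: 1.002
```

Request:
jog_arm(
  plan=[
    {"travel":[0,0,0],"dr":[-7,0,0],"grip":0},
    {"travel":[0,0,0],"dr":[-7,0,0],"grip":0},
    {"travel":[0,0,0],"dr":[-7,0,0],"grip":0},
    {"travel":[0,0,0],"dr":[-7,0,0],"grip":0},
    {"travel":[0,0,0],"dr":[-7,0,0],"grip":0},
    {"travel":[0,0,0],"dr":[-7,0,0],"grip":0},
    {"travel":[0,0,0],"dr":[-7,0,0],"grip":0},
    {"travel":[0,0,0],"dr":[-7,0,0],"grip":0},
    {"travel":[0,0,0],"dr":[-7,0,0],"grip":0},
    {"travel":[0,0,0],"dr":[-7,0,0],"grip":0},
    {"travel":[0,0,0],"dr":[-7,0,0],"grip":0},
    {"travel":[0,0,0],"dr":[0,-6,0],"grip":0},
    {"travel":[0,0,0],"dr":[0,-6,0],"grip":0},
    {"travel":[0,0,0],"dr":[0,-6,0],"grip":0},
    {"travel":[0,0,0],"dr":[0,-6,0],"grip":0},
    {"travel":[0,0,0],"dr":[0,-6,0],"grip":0},
    {"travel":[0,0,0],"dr":[0,-6,0],"grip":0},
    {"travel":[0,0,0],"dr":[0,-6,0],"grip":0},
  ],
)

```text
time_s: 3.15
eef_pos: [0.4655, -0.0531, 0.3023]
tool_rot: [0.646, -0.287, 0.285, 0.647]
ft_force: [0.4, 0.4, -0.5]
width: 1.0
```

```bash
python3 - <<'E'
from h import *
from plant import r,viewer
np.set_printoptions(precision=3,suppress=True)
o=r.observe();print(o["time_s"],o["eef_pos"],o["joint_positions"],o["ft_force"],o["width"]);R=Q(o["tool_rot"])
print(R.as_matrix())
for s4 in (1,-1): print((fk(o["joint_positions"],s4).inv()*R).as_rotvec())
c=viewer.capture("wrist");np.savez("w1.npz",**c);cv2.imwrite("pics/w1.png",c["img"][:,:,::-1])
c=viewer.capture("top");np.savez("t1.npz",**c);cv2.imwrite("pics/t1.png",c["img"][:,:,::-1])
c=viewer.capture("scene");np.savez("s1.npz",**c);cv2.imwrite("pics/s1.png",c["img"][:,:,::-1])
E
```

```text
3.15 [ 0.465 -0.053  0.302] [-0.247  0.224 -0.015 -0.711 -1.556  0.344] [ 0.356  0.432 -0.493] 0.9995005562339999
[[ 0.001 -1.    -0.003]
 [ 0.673 -0.002  0.74 ]
 [-0.74  -0.002  0.673]]
[ 0.022 -1.349 -0.449]
[ 0.019 -0.007  0.021]
```

View pics/s1.png

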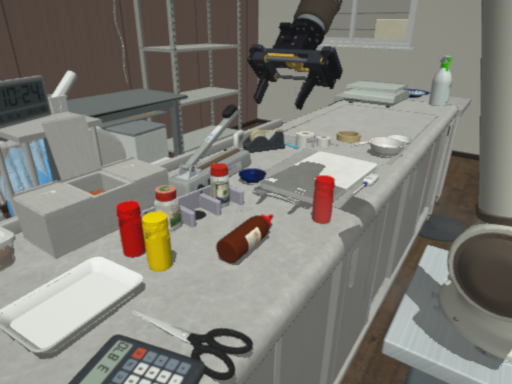

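View pics/w1.png

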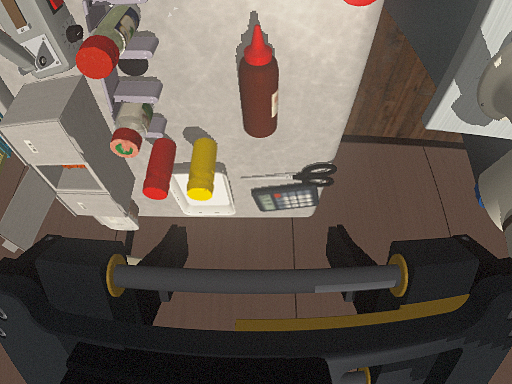

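```bash
cat >> h.py <<'E'
def fray(c,uv):
    R,_=cv2.Rodrigues(c["rvec"]); t=np.asarray(c["tvec"]).ravel()
    p=cv2.fisheye.undistortPoints(np.array([[uv]],float),c["mtx"],np.zeros(4))[0,0]
    return -R.T@t, R.T@np.array([p[0],p[1],1.])
def fonz(c,uv,z):
    o,d=fray(c,uv); return o+d*(z-o[2])/d[2]
E
python3 - <<'E'
from h import *
np.set_printoptions(precision=4,suppress=True)
w=load("w1.npz"); hsv=cv2.cvtColor(w["img"],cv2.COLOR_RGB2HSV)
m=((hsv[...,1]>140)&((hsv[...,0]<12)|(hsv[...,0]>168)))
for y in (30,45,70,80,90,100,110,120,130):
    x=np.nonzero(m[y,225:300])[0]+225
    if len(x):
        c=(x.min()+x.max())/2
        print(y,x.min(),x.max(),fonz(w,(c,y),.0265)[:2], fonz(w,(x.min()-.5,y),.0265)[:2],fonz(w,(x.max()+.5,y),.0265)[:2])
ys=np.nonzero(m[:,225:300])[0];print(ys.min(),ys.max(),fonz(w,(257,ys.min()),.0265),fonz(w,(260,ys.max()),.0))
E
```

```text
30 254 260 [ 0.4658 -0.0298] [ 0.4699 -0.0298] [ 0.4617 -0.0299]
45 250 266 [ 0.4645 -0.008 ] [ 0.4749 -0.008 ] [ 0.4541 -0.0081]
80 255 263 [0.4629 0.0489] [0.469 0.049] [0.4568 0.0489]
90 257 267 [0.4585 0.0671] [0.4662 0.0672] [0.4509 0.067 ]
100 251 266 [0.4633 0.0865] [0.4749 0.0865] [0.4518 0.0863]
110 254 270 [0.4579 0.1069] [0.4706 0.107 ] [0.4452 0.1068]
130 273 273 [0.4395 0.1522] [0.4403 0.1522] [0.4386 0.1522]
25 383 [ 0.4658 -0.0368  0.0265] [ 0.5022 -3.0121  0.    ]
```

Request:
jog_arm(
  plan=[
    {"travel":[0,0.1,-3.0],"dr":[-1.1,0,1.0],"grip":0},
    {"travel":[0,0.1,-3.0],"dr":[0,0,0],"grip":0},
    {"travel":[0,0,-3.0],"dr":[0,0,0],"grip":0},
    {"travel":[0,0,-3.1],"dr":[0,0,0],"grip":0},
    {"travel":[3,0,0],"dr":[0,0,0],"grip":0},
    {"travel":[3,0,0],"dr":[0,0,0],"grip":0},
    {"travel":[3,0,0],"dr":[0,0,0],"grip":0},
    {"travel":[3,0,0],"dr":[0,0,0],"grip":0},
    {"travel":[3,0,0],"dr":[0,0,0],"grip":0},
    {"travel":[2,0,0],"dr":[0,0,0],"grip":0},
    {"travel":[0,0,0],"dr":[0,0,0],"grip":0},
  ],
)

```text
time_s: 4.22
eef_pos: [0.4598, -0.0257, 0.0923]
tool_rot: [0.635, -0.29, 0.285, 0.657]
ft_force: [-0.7, 0.4, 0.1]
width: 1.0
```

```bash
python3 - <<'E'
from h import *
from plant import r,viewer
np.set_printoptions(precision=3,suppress=True)
o=r.observe();print(o["time_s"],o["eef_pos"],o["joint_positions"],o["ft_force"],o["width"]);R=Q(o["tool_rot"])
print(R.as_matrix())
G=np.array([.4635,.034,.0265]); x=R.apply([1,0,0]); print("delta tool cm",to(o,G-.006*x,R)[0])
a=[viewer.capture(n) for n in("scene","wrist")]
np.savez("w2.npz",**a[1]);np.savez("s2.npz",**a[0])
cv2.imwrite("pics/w2.png",np.vstack([a[0]["img"][80:340],a[1]["img"][:260]])[:,:,::-1])
E
```

```text
4.2167 [ 0.46  -0.026  0.092] [-0.205  0.473 -0.247 -0.774 -1.194  0.66 ] [-0.658  0.415  0.122] 0.9996817007158195
[[-0.026 -0.999 -0.02 ]
 [ 0.669 -0.032  0.742]
 [-0.743  0.006  0.67 ]]
delta tool cm [ 8.276 -0.601  0.018]
```

View pics/w2.png

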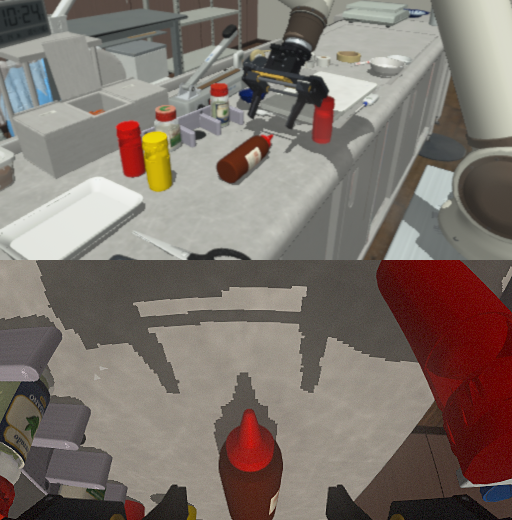

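Request:
jog_arm(
  plan=[
    {"travel":[0,-0.6,0],"dr":[0,0,0],"grip":0},
    {"travel":[2,0,0],"dr":[0,0,0],"grip":0},
    {"travel":[2,0,0],"dr":[0,0,0],"grip":0},
    {"travel":[2,0,0],"dr":[0,0,0],"grip":0},
    {"travel":[1.5,0,0],"dr":[0,0,0],"grip":0},
    {"travel":[0.7,0,0],"dr":[0,0,0],"grip":0},
    {"travel":[0,0,0],"dr":[0,0,0],"grip":0},
    {"travel":[0,0,0],"dr":[0,0,0],"grip":0},
  ],
)

```text
time_s: 4.98
eef_pos: [0.467, 0.0254, 0.0337]
tool_rot: [0.637, -0.292, 0.283, 0.655]
ft_force: [-0.6, 0.3, -0.8]
width: 0.996
```

```bash
python3 - <<'E'
from h import *
from plant import r,viewer
np.set_printoptions(precision=3,suppress=True)
o=r.observe();print(o["time_s"],o["eef_pos"],o["joint_positions"],o["ft_force"],o["width"]);R=Q(o["tool_rot"])
G=np.array([.4635,.034,.0265]); x=R.apply([1,0,0]); print("delta tool cm",to(o,G-.006*x,R)[0])
a=[viewer.capture(n) for n in("scene","wrist")]
cv2.imwrite("pics/w3.png",np.vstack([a[0]["img"][80:340],a[1]["img"][:300]])[:,:,::-1])
E
```

```text
4.9833 [0.467 0.025 0.034] [-0.122  0.56  -0.287 -0.862 -1.057  0.721] [-0.628  0.346 -0.845] 0.9961018828799163
delta tool cm [0.514 0.322 0.166]
```

View pics/w3.png

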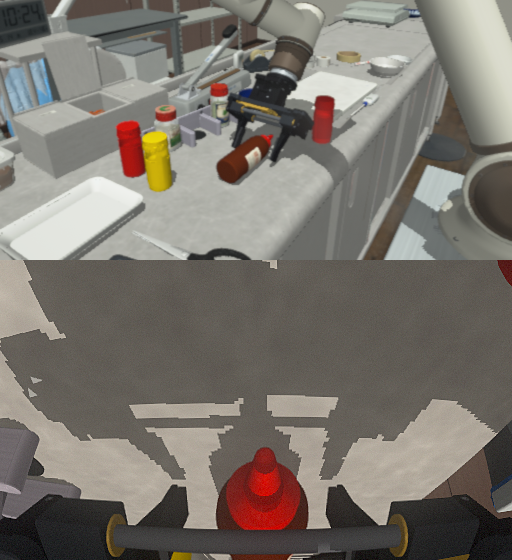

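Request:
jog_arm(
  plan=[
    {"travel":[0.4,0.3,0.1],"dr":[0,0,0],"grip":0},
    {"travel":[0,0,0],"dr":[0,0,0],"grip":60},
    {"travel":[0,0,0],"dr":[0,0,0],"grip":110},
    {"travel":[0,0,0],"dr":[0,0,0],"grip":140},
    {"travel":[0,0,0],"dr":[0,0,0],"grip":140},
    {"travel":[0,0,0],"dr":[0,0,0],"grip":140},
    {"travel":[0,0,0],"dr":[0,0,0],"grip":140},
    {"travel":[0,0,0],"dr":[0,0,0],"grip":140},
  ],
  newtons=20,
)

```text
time_s: 5.75
eef_pos: [0.4635, 0.0292, 0.031]
tool_rot: [0.637, -0.292, 0.284, 0.655]
ft_force: [0.2, -0.5, 1.0]
width: 0.607
```

```bash
python3 - <<'E'
from h import *
from plant import r,viewer
np.set_printoptions(precision=4,suppress=True)
for i in range(2):
    o=r.observe();print(o["time_s"],o["eef_pos"],o["joint_positions"],o["ft_force"],o["width"]*87);R=Q(o["tool_rot"])
print(R.as_matrix())
G=o["eef_pos"]+R.apply([.006,0,0]); piv=np.array([.460,.143,0]); print(G,R.inv().apply(piv-o["eef_pos"])*100)
a=[viewer.capture(n) for n in("scene","wrist","top")]
np.savez("t3.npz",**a[2])
cv2.imwrite("pics/w4.png",np.hstack([np.vstack([a[0]["img"][80:340],a[1]["img"][:300]])[:,:,::-1]]))
E
```

```text
5.75 [0.4635 0.0292 0.031 ] [-0.1172  0.5605 -0.2969 -0.8693 -1.0484  0.7275] [ 0.2381 -0.4853  0.9715] 52.78023995584664
5.75 [0.4635 0.0292 0.031 ] [-0.1172  0.5605 -0.2969 -0.8693 -1.0484  0.7275] [ 0.2381 -0.4853  0.9715] 52.78023995584664
[[-0.0182 -0.9996 -0.0209]
 [ 0.6687 -0.0278  0.743 ]
 [-0.7433 -0.0005  0.669 ]]
[0.4634 0.0332 0.0266] [9.9241 0.0386 6.3855]
```

View pics/w4.png

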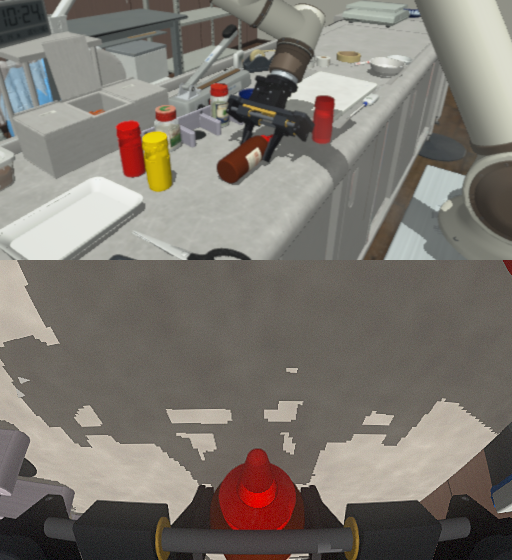

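Request:
jog_arm(
  plan=[
    {"travel":[-0.51,0,0.9],"dr":[0,5,0],"grip":140},
    {"travel":[-0.51,0.2,0.9],"dr":[0,5,0],"grip":140},
    {"travel":[-0.51,0.2,0.9],"dr":[0,5,0],"grip":140},
    {"travel":[-0.51,0.2,0.9],"dr":[0,5,0],"grip":140},
    {"travel":[-0.51,0.2,0.9],"dr":[0,5,0],"grip":140},
    {"travel":[-0.51,0.2,0.9],"dr":[0,5,0],"grip":140},
    {"travel":[0,0,0],"dr":[0,0,0],"grip":140},
  ],
)

```text
time_s: 6.48
eef_pos: [0.4515, 0.0637, 0.0851]
tool_rot: [0.54, -0.454, 0.437, 0.558]
ft_force: [-1.2, 1.2, -3.5]
width: 0.604
```

```bash
cat > st.py <<'E'
from h import *
from plant import r,viewer
import sys
np.set_printoptions(precision=4,suppress=True)
o=r.observe();R=Q(o["tool_rot"]);M=R.as_matrix()
print(o["time_s"],"tcp",o["eef_pos"],"G",o["eef_pos"]+.006*M[:,0],"q",o["joint_positions"],"F",o["ft_force"],o["ft_torque"],"w",o["width"]*87)
print(M)
n=sys.argv[1]
a=[viewer.capture(k) for k in("scene","wrist","top")]
for k,c in zip(("s","w","t"),a): np.savez(n+k+".npz",**c)
z=a[0]["img"][120:300,90:350]; tt=a[2]["img"][110:290,140:400]
big=np.vstack([cv2.resize(z,None,fx=2,fy=2),]); 
cv2.imwrite(f"pics/{n}.png",np.vstack([np.hstack([cv2.resize(z,(400,277)),cv2.resize(tt,(400,277))]),np.hstack([cv2.resize(a[1]["img"],(400,300)),cv2.resize(a[0]["img"],(400,300))])])[:,:,::-1])
E
python3 st.py u1
```

```text
6.4833 tcp [0.4515 0.0637 0.0851] G [0.4514 0.0649 0.0792] q [ 0.3567  0.3067 -0.5049 -0.3011 -0.7138 -0.0968] F [-1.1644  1.2122 -3.4762] [-0.5719  0.2144  0.002 ] w 52.508162101302624
[[-0.0053 -0.9994 -0.0354]
 [ 0.2052 -0.0358  0.9781]
 [-0.9787 -0.0021  0.2053]]
```

View pics/u1.png

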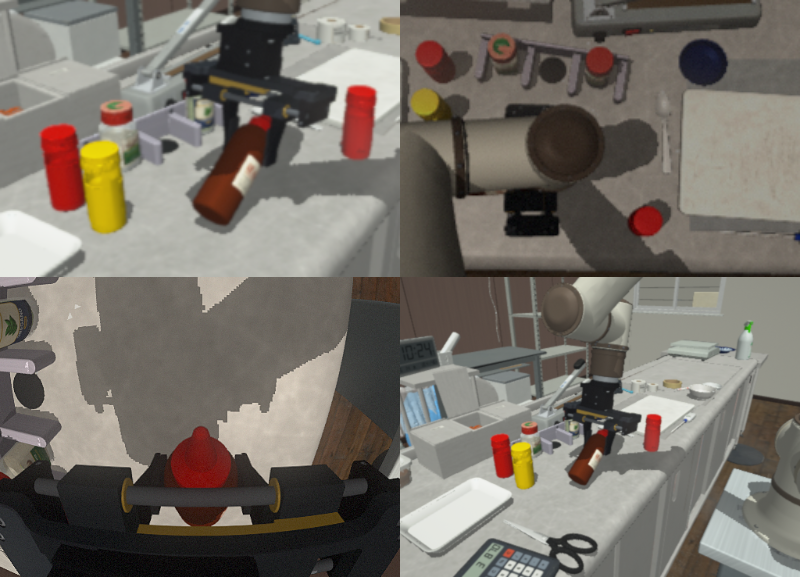

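Request:
jog_arm(
  plan=[
    {"travel":[0.12,0,0],"dr":[0,0,0],"grip":140},
    {"travel":[-0.51,0.2,0.9],"dr":[0,5,0],"grip":140},
    {"travel":[-0.51,0.2,0.9],"dr":[0,5,0],"grip":140},
    {"travel":[-0.51,0.2,0.9],"dr":[0,5,0],"grip":140},
    {"travel":[-0.51,0.2,0.9],"dr":[0,5,0],"grip":140},
    {"travel":[-0.51,0.2,0.9],"dr":[0,5,0],"grip":140},
    {"travel":[-0.51,0.2,0.9],"dr":[0,5,0],"grip":140},
    {"travel":[0,0,0],"dr":[0,0,0],"grip":140},
  ],
)

```text
time_s: 7.3
eef_pos: [0.4415, 0.1162, 0.1129]
tool_rot: [-0.409, 0.582, -0.563, -0.421]
ft_force: [4.7, -2.0, 4.9]
width: 0.605
```

```bash
python3 st.py u2
```

```text
7.3 tcp [0.4415 0.1162 0.1129] G [0.4415 0.1143 0.1072] q [ 0.7551  0.3166 -0.6445  0.3195 -0.8471 -0.9649] F [ 4.7326 -2.0473  4.9179] [-0.326 -1.535  0.267] w 52.616993019802635
[[ 0.0127 -0.9995 -0.0292]
 [-0.3113 -0.0317  0.9498]
 [-0.9502 -0.0029 -0.3116]]
```

View pics/u2.png

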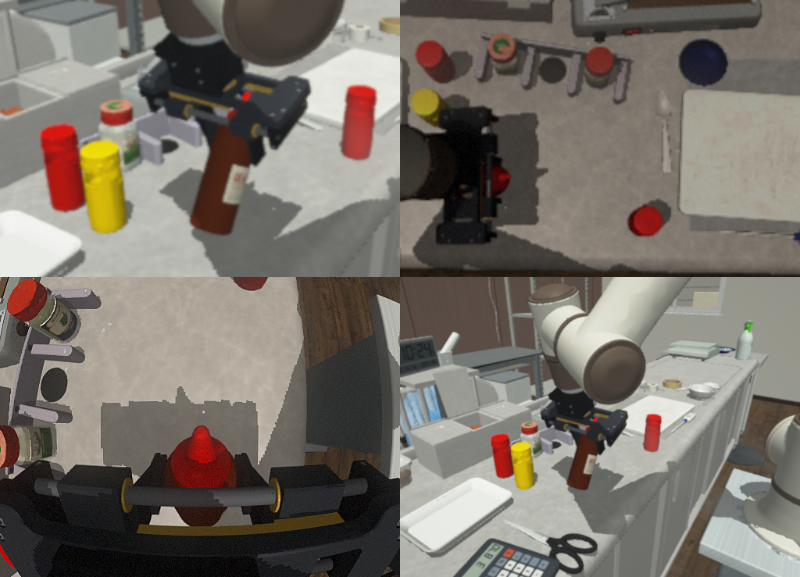

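Request:
jog_arm(
  plan=[
    {"travel":[-0.56,0.25,0.88],"dr":[0,5,0],"grip":140},
    {"travel":[-0.53,0.25,0.9],"dr":[0,5,0],"grip":140},
    {"travel":[-0.51,0.25,0.9],"dr":[0,5,0],"grip":140},
    {"travel":[-0.51,0.25,0.9],"dr":[0,5,0],"grip":140},
    {"travel":[-0.51,0,0.9],"dr":[0,5,0],"grip":140},
    {"travel":[0,0,0],"dr":[0,0,0],"grip":140},
  ],
)

```text
time_s: 7.95
eef_pos: [0.4284, 0.166, 0.1144]
tool_rot: [-0.274, 0.659, -0.64, -0.284]
ft_force: [0.9, 1.1, 10.8]
width: 0.606
```

```bash
python3 st.py u3
```

```text
7.95 tcp [0.4284 0.166  0.1144] G [0.4285 0.1619 0.11  ] q [ 0.9662  0.5042 -0.5665  0.4527 -1.1915 -1.2578] F [ 0.8694  1.1466 10.7513] [-0.3085 -0.2463  0.235 ] w 52.68631215593202
[[ 0.0185 -0.9996 -0.0228]
 [-0.688  -0.0292  0.7251]
 [-0.7255  0.0023 -0.6882]]
```

View pics/u3.png

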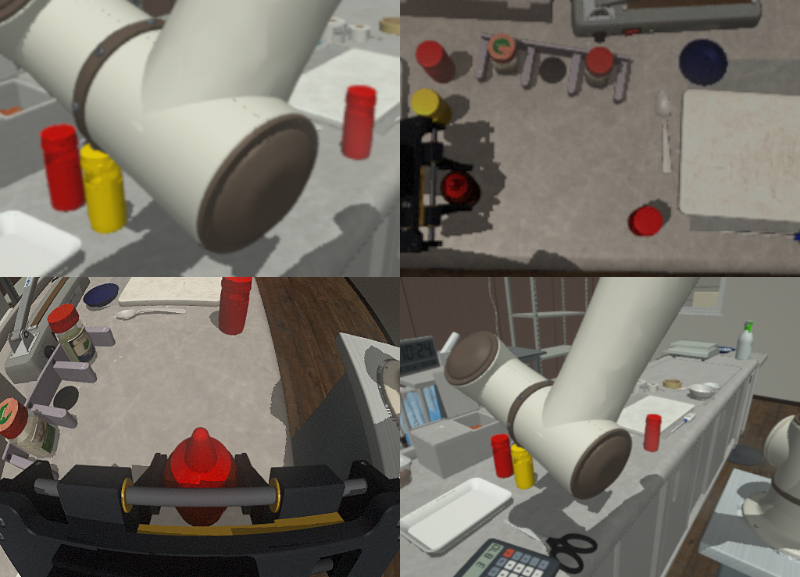

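Request:
jog_arm(
  plan=[
    {"travel":[-0.55,0,0.73],"dr":[0,4.5,0],"grip":140},
    {"travel":[0,0,0],"dr":[0,0,0],"grip":140},
    {"travel":[0,0,0],"dr":[0,0,0],"grip":140},
    {"travel":[0,0,0],"dr":[0,0,0],"grip":96},
    {"travel":[0,0,0],"dr":[0,0,0],"grip":90},
    {"travel":[0,0,0],"dr":[0,0,0],"grip":78},
    {"travel":[0,0,0],"dr":[0,0,0],"grip":78},
    {"travel":[0,0,0],"dr":[0,0,0],"grip":78},
  ],
)

```text
time_s: 8.77
eef_pos: [0.4273, 0.1742, 0.1134]
tool_rot: [-0.253, 0.668, -0.65, -0.26]
ft_force: [0.2, -1.0, 0.7]
width: 0.688
```

```bash
python3 st.py u4; python3 - <<'E'
from h import *
c=load("u4w.npz"); crop(c,140,100,380,280,3,"pics/u4c.png")
E
```

```text
8.7667 tcp [0.4273 0.1742 0.1134] G [0.4274 0.1698 0.1094] q [ 0.9901  0.5422 -0.5458  0.46   -1.2465 -1.2872] F [ 0.2108 -1.0344  0.7318] [ 1.5233  0.117  -0.0349] w 59.86268121144443
[[ 0.0203 -0.9996 -0.0186]
 [-0.7361 -0.0275  0.6763]
 [-0.6766 -0.0001 -0.7364]]
```

View pics/u4.png

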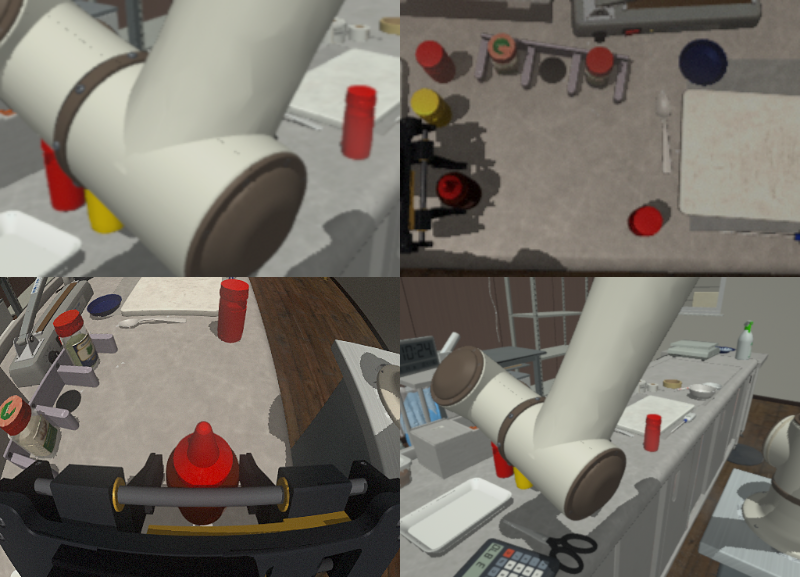

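```bash
python3 - <<'E'
from h import *
np.set_printoptions(precision=4,suppress=True)
t=load("u4t.npz"); crop(t,140,180,240,270,8,"pics/u4t.png")
w=load("u4w.npz"); crop(w,140,150,380,330,3,"pics/u4w.png")
for P in ([.4274,.1698,.18],[.4274,.1698,.131],[.4274,.1698,0]): print(proj(t,P))
E
```

```text
[[167.1725 228.9185]]
[[171.7118 230.778 ]]
[[181.7988 234.9099]]
```

View pics/u4t.png

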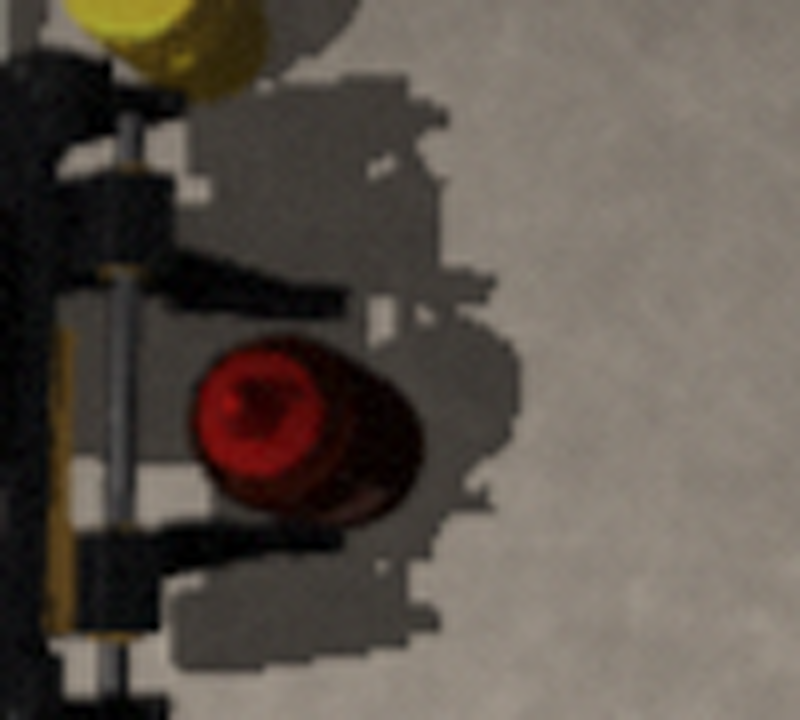

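View pics/u4w.png

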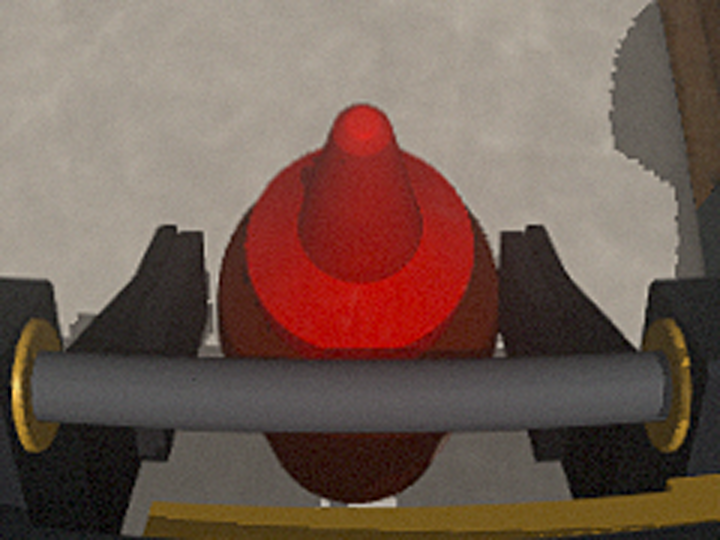

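```bash
cat > ik.py <<'E'
from h import *
from scipy.optimize import least_squares
D=[([-1.08342289e+00,3.85523368e-01,6.65526376e-03,-4.7e-4,-1.19398,-.258588],[.14163631,-.60819,.246495]),
([-0.247,0.224,-0.015,-0.711,-1.556,0.344],[.4655,-.0531,.3023]),
([-0.205,0.473,-0.247,-0.774,-1.194,0.66],[.4598,-.0257,.0923]),
([-0.1172,0.5605,-0.2969,-0.8693,-1.0484,0.7275],[.4635,.0292,.031]),
([0.3567,0.3067,-0.5049,-0.3011,-0.7138,-0.0968],[.4515,.0637,.0851]),
([0.7551,0.3166,-0.6445,0.3195,-0.8471,-0.9649],[.4415,.1162,.1129]),
([0.9662,0.5042,-0.5665,0.4527,-1.1915,-1.2578],[.4284,.166,.1144]),
([0.9901,0.5422,-0.5458,0.46,-1.2465,-1.2872],[.4273,.1742,.1134])]
def wc(q,k):
    a1,d1,a2,f,g,L=k;s=q[1]+q[2]
    rr=a1+a2*np.sin(q[1])+f*np.cos(s)+g*np.sin(s); z=d1+a2*np.cos(q[1])-f*np.sin(s)+g*np.cos(s)
    return np.array([rr*np.cos(q[0]),rr*np.sin(q[0]),z])
def full(q,k): 
    R=fk(q,-1); return wc(q,k)+k[5]*R.as_matrix()[:,0],R
S=least_squares(lambda k:np.concatenate([full(q,k)[0]-p for q,p in D]),[.1,.3,.35,.35,.05,.2])
K=S.x
LO=np.array([-3.14,-1.21,-1.07,-3.16,-2.99,-3.1]);HI=np.array([3.14,2.06,1.41,2.05,-.16,3.1])
def ik(P,R,q0):
    f=lambda q:np.concatenate([(full(q,K)[0]-P)*10,(full(q,K)[1].inv()*R).as_rotvec()])
    s=least_squares(f,np.clip(q0,LO+1e-3,HI-1e-3),bounds=(LO,HI)); return s.x,np.abs(s.fun).max()
E
python3 - <<'E'
from ik import *
np.set_printoptions(precision=3,suppress=True)
print(K,np.abs(S.fun).max())
d=np.deg2rad
q=np.array(D[-1][0])
C0=np.array([.427,.169]);C1=np.array([.642,.0225])
def go(label,az,C,h,q):
    x=dirv(d(az),d(42.6)); R=mk(x,[np.sin(d(az)),-np.cos(d(az)),0]); P=np.array([*C,h])-.006*x
    q,e=ik(P,R,q); print(label,az,q,"err %.4f"%e); return q
for az in range(-90,-5,20): q=go("yaw",az,C0,.115,q)
for az in (-9,-30,-50):
  q2=q
  for s in (0.25,.5,.75,1): q2=go("mv",az,C0+(C1-C0)*s,.115,q2)
E
```

```text
[ 0.639 -0.092 -0.086 -0.258  0.44   0.188] 0.16919539569478026
yaw -90 [ 0.586 -0.384  0.53   0.511 -1.643 -0.561] err 0.2809
yaw -70 [ 0.631 -0.469  0.53   0.634 -1.574 -0.253] err 0.1984
yaw -50 [ 0.66  -0.557  0.53   0.724 -1.481  0.051] err 0.0982
yaw -30 [ 0.668 -0.64   0.53   0.767 -1.37   0.344] err 0.0045
yaw -10 [ 0.595  0.128 -0.185  0.628 -1.06   0.649] err 0.0000
mv -9 [ 0.427 -0.216  0.154  0.518 -0.963  0.836] err 0.0000
mv -9 [ 0.269 -0.579  0.53   0.33  -0.902  1.054] err 0.0924
mv -9 [ 0.149 -0.443  0.53   0.203 -0.818  1.196] err 0.2598
mv -9 [ 0.064 -0.275  0.53   0.142 -0.74   1.284] err 0.3947
mv -30 [ 0.492 -0.595  0.53   0.657 -1.192  0.47 ] err 0.0564
mv -30 [ 0.333 -0.515  0.53   0.524 -1.033  0.605] err 0.1573
mv -30 [ 0.208 -0.392  0.53   0.418 -0.913  0.712] err 0.2930
mv -30 [ 0.116 -0.233  0.53   0.367 -0.815  0.768] err 0.4060
mv -50 [ 0.504 -0.51   0.53   0.663 -1.318  0.149] err 0.1399
mv -50 [ 0.362 -0.431  0.53   0.585 -1.164  0.241] err 0.2257
mv -50 [ 0.243 -0.313  0.53   0.519 -1.034  0.307] err 0.3364
mv -50 [ 0.152 -0.16   0.53   0.492 -0.926  0.328] err 0.4214
```

```bash
python3 - <<'E'
import numpy as np,re
from h import *
T=[([0.3567,0.3067,-0.5049,-0.3011,-0.7138,-0.0968],[.54,-.454,.437,.558]),([0.9901,0.5422,-0.5458,0.46,-1.2465,-1.2872],[-.253,.668,-.65,-.26]),([-0.205,0.473,-0.247,-0.774,-1.194,0.66],[.635,-.29,.285,.657])]
for s3 in(1,-1):
 for s4 in(1,-1):
  print(s3,s4,[np.linalg.norm((fk([q[0],q[1],s3*q[2]]+q[3:],s4).inv()*Q(k)).as_rotvec()).round(3) for q,k in T])
E
sed -i 's/s=q\[1\]+q\[2\]/s=q[1]-q[2]/; s/R=fk(q,-1)/R=fk([q[0],q[1],-q[2],*q[3:]],-1)/' ik.py
python3 - <<'E'
from ik import *
np.set_printoptions(precision=3,suppress=True)
print(K,np.abs(S.fun).max())
d=np.deg2rad
q=np.array(D[-1][0])
C0=np.array([.427,.169]);C1=np.array([.642,.0225])
def go(label,az,C,h,q):
    x=dirv(d(az),d(42.6)); R=mk(x,[np.sin(d(az)),-np.cos(d(az)),0]); P=np.array([*C,h])-.006*x
    q,e=ik(P,R,q); print(label,az,q,"err %.4f"%e); return q
for az in range(-90,-5,20): q=go("yaw",az,C0,.115,q)
for az in (-9,-30,-50):
  q2=q
  for s in (0.25,.5,.75,1): q2=go("mv",az,C0+(C1-C0)*s,.115,q2)
E
```

```text
1 1 [np.float64(1.162), np.float64(1.397), np.float64(1.609)]
1 -1 [np.float64(1.009), np.float64(1.092), np.float64(0.494)]
-1 1 [np.float64(0.603), np.float64(0.92), np.float64(1.548)]
-1 -1 [np.float64(0.001), np.float64(0.001), np.float64(0.001)]
[ 0.137  0.124  0.426  0.29  -0.023  0.202] 0.1646980879160702
yaw -90 [ 0.646  0.549 -0.296  0.645 -1.358 -0.997] err 0.0000
yaw -70 [ 0.696  0.48  -0.453  0.853 -1.165 -0.915] err 0.0000
yaw -50 [ 0.716  0.406 -0.62   1.113 -0.962 -0.887] err 0.0000
yaw -30 [ 0.695  0.335 -0.783  1.473 -0.767 -0.938] err 0.0000
yaw -10 [ 0.616  0.277 -0.918  1.991 -0.61  -1.099] err 0.0000
mv -9 [ 0.449  0.305 -0.817  2.05  -0.505 -0.988] err 0.0220
mv -9 [ 0.312  0.351 -0.693  2.05  -0.405 -0.862] err 0.0365
mv -9 [ 0.197  0.412 -0.558  2.05  -0.312 -0.757] err 0.0394
mv -9 [ 0.1    0.484 -0.414  2.05  -0.226 -0.672] err 0.0282
mv -30 [ 0.54   0.365 -0.713  1.563 -0.699 -0.874] err 0.0000
mv -30 [ 0.405  0.408 -0.616  1.612 -0.631 -0.787] err 0.0000
mv -30 [ 0.289  0.461 -0.494  1.612 -0.565 -0.67 ] err 0.0000
mv -30 [ 0.192  0.525 -0.349  1.554 -0.504 -0.513] err 0.0000
mv -50 [ 0.578  0.435 -0.554  1.183 -0.91  -0.808] err 0.0000
mv -50 [ 0.454  0.476 -0.461  1.225 -0.862 -0.712] err 0.0000
mv -50 [ 0.345  0.527 -0.344  1.235 -0.821 -0.599] err 0.0000
mv -50 [ 0.252  0.59  -0.203  1.212 -0.788 -0.467] err 0.0000
```

```bash
python3 - <<'E'
s=open('ik.py').read()
i=s.index("def wc");j=s.index("S=least")
s=s[:i]+'''def full(q,k):
    a1,d1,a2,f,g,b,m4,n4,L,n5=k;s=q[1]-q[2]
    A=Ro.from_euler('Z',q[0]);B=A*Ro.from_euler('Y',q[1]);C=A*Ro.from_euler('Y',s);Dd=C*X(-q[3]);E=Dd*Ro.from_euler('Y',-q[4])
    p=A.apply([a1,b,d1])+B.apply([0,0,a2])+C.apply([f,0,g])+Dd.apply([0,m4,n4])+E.apply([L,0,n5])
    return p,E*X(-q[5])*X(-np.pi/2)
'''+s[j:]
s=s.replace("[.1,.3,.35,.35,.05,.2]","[.1,.3,.35,.35,.05,-.1,0,0,.2,0]")
open('ik.py','w').write(s)
E
cat > try.py <<'E'
from ik import *
np.set_printoptions(precision=3,suppress=True)
print(K,np.abs(S.fun).max())
d=np.deg2rad
q=np.array(D[-1][0])
C0=np.array([.427,.169]);C1=np.array([.642,.0225])
def go(label,az,C,h,q):
    x=dirv(d(az),d(42.6)); R=mk(x,[np.sin(d(az)),-np.cos(d(az)),0]); P=np.array([*C,h])-.006*x
    q,e=ik(P,R,q); print(label,az,q,"err %.4f"%e); return q
for az in range(-90,-5,20): q=go("yaw",az,C0,.115,q)
for az in (-9,-30,-50):
  q2=q
  for s in (0.25,.5,.75,1): q2=go("mv",az,C0+(C1-C0)*s,.115,q2)
E
python3 try.py
```

```text
[ 0.     0.161  0.565  0.422 -0.    -0.    -0.16   0.     0.281 -0.   ] 0.00012675662738667604
yaw -90 [ 0.983  0.538 -0.527  0.441 -1.271 -1.286] err 0.0000
yaw -70 [ 1.047  0.459 -0.746  0.689 -1.09  -1.257] err 0.0000
yaw -50 [ 1.026  0.365 -0.975  1.065 -0.921 -1.296] err 0.0000
yaw -30 [ 0.93   0.294 -1.07   1.328 -0.814 -1.175] err 0.1123
yaw -10 [ 0.834  0.218 -1.07   1.358 -0.644 -0.802] err 0.2313
mv -9 [ 0.35   0.213 -1.07   2.05  -0.458 -0.978] err 0.1970
mv -9 [ 0.275  0.271 -1.012  2.05  -0.509 -0.928] err 0.2011
mv -9 [ 0.153  0.317 -0.911  2.05  -0.415 -0.806] err 0.2057
mv -9 [ 0.05   0.37  -0.804  2.05  -0.326 -0.701] err 0.2323
mv -30 [ 0.632  0.299 -1.07   1.675 -0.744 -1.213] err 0.0735
mv -30 [ 0.348  0.326 -1.038  2.05  -0.707 -1.294] err 0.0273
mv -30 [ 0.24   0.37  -0.942  2.05  -0.653 -1.19 ] err 0.0621
mv -30 [ 0.145  0.418 -0.839  2.05  -0.596 -1.094] err 0.0801
mv -50 [ 0.816  0.376 -0.967  1.256 -0.877 -1.274] err 0.0000
mv -50 [ 0.624  0.399 -0.929  1.422 -0.836 -1.242] err 0.0000
mv -50 [ 0.462  0.433 -0.868  1.55  -0.798 -1.199] err 0.0000
mv -50 [ 0.33   0.475 -0.786  1.638 -0.759 -1.146] err 0.0000
```

```bash
cat > scan.py <<'E'
from ik import *
np.set_printoptions(precision=2,suppress=True)
d=np.deg2rad
rng=np.random.default_rng(0)
C0=np.array([.427,.169]);C1=np.array([.642,.0225])
for C in (C1,C0):
  for e in (42.6,50):
    for az in (-90,-60,-45,-30,-9,15,40,70):
     for sg in (1,-1):
      x=dirv(d(az),d(e)); R=mk(x,sg*np.array([np.sin(d(az)),-np.cos(d(az)),0])); P=np.array([*C,.115])-.006*x
      sols=[]
      for i in range(12):
        q,er=ik(P,R,np.array([rng.uniform(-.5,1),rng.uniform(.1,1),rng.uniform(-1,.8),rng.uniform(-2.5,2),rng.uniform(-2,-.3),rng.uniform(-2,2)]))
        if er<1e-4 and not any(np.abs(q-s).max()<.05 for s in sols): sols.append(q)
      for s in sols: print(C,e,az,sg,s)
E
time python3 scan.py
```

```text
[0.64 0.02] 42.6 -90 1 [ 0.52  0.67 -0.32  0.76 -1.19 -1.04]
[0.64 0.02] 42.6 -90 -1 [ 0.52  0.67 -0.32  0.76 -1.19  2.11]
[0.64 0.02] 42.6 -60 1 [ 0.43  0.52 -0.7   1.34 -0.85 -1.09]
[0.64 0.02] 42.6 -60 -1 [ 0.43  0.52 -0.7   1.34 -0.85  2.05]
[0.64 0.02] 42.6 -45 1 [ 0.27  0.46 -0.82  1.81 -0.72 -1.18]
[0.64 0.02] 42.6 -45 -1 [ 0.27  0.46 -0.82  1.81 -0.72  1.97]
[0.64 0.02] 42.6 -9 1 [-0.24  0.38 -0.62 -2.92 -0.26 -1.73]
[0.64 0.02] 42.6 -9 -1 [-0.24  0.38 -0.62 -2.92 -0.26  1.41]
[0.64 0.02] 42.6 40 1 [-0.1   0.43 -0.2  -1.14 -0.62 -3.06]
[0.64 0.02] 42.6 40 -1 [-0.1   0.43 -0.2  -1.14 -0.62  0.09]
[0.64 0.02] 42.6 70 1 [-0.15  0.55  0.01 -0.96 -1.07 -2.83]
[0.64 0.02] 42.6 70 -1 [-0.15  0.55  0.01 -0.96 -1.07  0.31]
[0.64 0.02] 50 -90 1 [ 0.5   0.63 -0.31  0.68 -1.12 -0.96]
[0.64 0.02] 50 -90 -1 [ 0.5   0.63 -0.31  0.68 -1.12  2.18]
[0.64 0.02] 50 -60 1 [ 0.42  0.49 -0.65  1.19 -0.76 -0.93]
[0.64 0.02] 50 -60 -1 [ 0.42  0.49 -0.65  1.19 -0.76  2.21]
[0.64 0.02] 50 -45 1 [ 0.28  0.43 -0.78  1.61 -0.6  -0.99]
[0.64 0.02] 50 -45 -1 [ 0.28  0.43 -0.78  1.61 -0.6   2.15]
[0.64 0.02]
[... 771 characters left out ...]
]
[0.43 0.17] 42.6 40 -1 [ 0.17  0.14 -0.64 -1.49 -0.38  0.28]
[0.43 0.17] 42.6 70 1 [ 0.09  0.26 -0.5  -1.18 -0.81 -2.72]
[0.43 0.17] 42.6 70 -1 [ 0.09  0.26 -0.5  -1.18 -0.81  0.42]
[0.43 0.17] 50 -90 1 [ 0.96  0.48 -0.54  0.41 -1.18 -1.24]
[0.43 0.17] 50 -90 -1 [ 0.96  0.48 -0.54  0.41 -1.18  1.9 ]
[0.43 0.17] 50 -60 1 [ 1.02  0.36 -0.85  0.79 -0.92 -1.17]
[0.43 0.17] 50 -60 -1 [ 1.02  0.36 -0.85  0.79 -0.92  1.98]
[0.43 0.17] 50 -45 1 [ 0.96  0.29 -1.    1.1  -0.79 -1.18]
[0.43 0.17] 50 -45 -1 [ 0.96  0.29 -1.    1.1  -0.79  1.96]
[0.43 0.17] 50 70 1 [ 0.23  0.22 -0.5  -0.99 -0.7  -2.98]
[0.43 0.17] 50 70 -1 [ 0.23  0.22 -0.5  -0.99 -0.7   0.16]
real	0m43.333s
user	0m43.432s
sys	0m0.088s
```

Request:
jog_arm(
  plan=[
    {"travel":[-0.1,0,-0.15],"dr":[0,-3.7,0],"grip":78},
    {"travel":[-0.1,0,-0.15],"dr":[0,-3.7,0],"grip":78},
    {"travel":[0,0,0],"dr":[0,0,0],"grip":78},
    {"travel":[0,0,0],"dr":[0,0,0],"grip":110},
    {"travel":[0,0,0],"dr":[0,0,0],"grip":140},
    {"travel":[0,0,0],"dr":[0,0,0],"grip":140},
    {"travel":[0,0,0],"dr":[0,0,0],"grip":140},
  ],
)

```text
time_s: 9.5
eef_pos: [0.4271, 0.1736, 0.1169]
tool_rot: [-0.293, 0.65, -0.633, -0.302]
ft_force: [-1.3, -0.4, 2.7]
width: 0.604
```

```bash
python3 st.py v1; python3 - <<'E'
from ik import *
np.set_printoptions(precision=3,suppress=True)
t=load("top0.npz"); print("box front", [onz(t,(200,112),z)[:2] for z in (0,.1)])
from plant import r
o=r.observe(); R=Q(o["tool_rot"]); G=o["eef_pos"]+R.apply([.006,0,0]); q=o["joint_positions"].copy()
h=G[2]+.008
Cs=[G[:2]]
A=np.array([.514,.043]);B=np.array([.642,.0225])
for n,(C,yaw) in enumerate([(G[:2],0),(G[:2]+(A-G[:2])*.25,10),(G[:2]+(A-G[:2])*.5,20),(G[:2]+(A-G[:2])*.75,30),(A,40),((A+B)/2,40),(B,40)]):
    Rn=Ro.from_euler('z',yaw,degrees=True)*R; P=np.array([*C,h])-Rn.apply([.006,0,0])
    q,e=ik(P,Rn,q); print(C,yaw,q,"%.4f"%e)
E
```

```text
9.5 tcp [0.4271 0.1736 0.1169] G [0.4272 0.1697 0.1123] q [ 0.9663  0.4805 -0.5581  0.4277 -1.1666 -1.2375] F [-1.3062 -0.445   2.6796] [ 0.8642  0.4192 -0.2583] w 52.56973416749602
[[ 0.0175 -0.9996 -0.0221]
 [-0.6457 -0.0282  0.763 ]
 [-0.7634  0.0009 -0.646 ]]
box front [array([0.766, 0.135]), array([0.727, 0.12 ])]
[0.427 0.17 ] 0 [ 0.967  0.468 -0.551  0.424 -1.184 -1.229] 0.0000
[0.449 0.138] 10 [ 0.918  0.425 -0.674  0.592 -1.061 -1.166] 0.0000
[0.471 0.106] 20 [ 0.834  0.379 -0.799  0.805 -0.932 -1.127] 0.0000
[0.492 0.075] 30 [ 0.693  0.332 -0.915  1.095 -0.802 -1.116] 0.0000
[0.514 0.043] 40 [ 0.466  0.291 -1.002  1.49  -0.676 -1.131] 0.0000
[0.578 0.033] 40 [ 0.381  0.363 -0.883  1.509 -0.654 -1.053] 0.0000
[0.642 0.022] 40 [ 0.327  0.437 -0.754  1.485 -0.64  -0.959] 0.0000
```

View pics/v1.png

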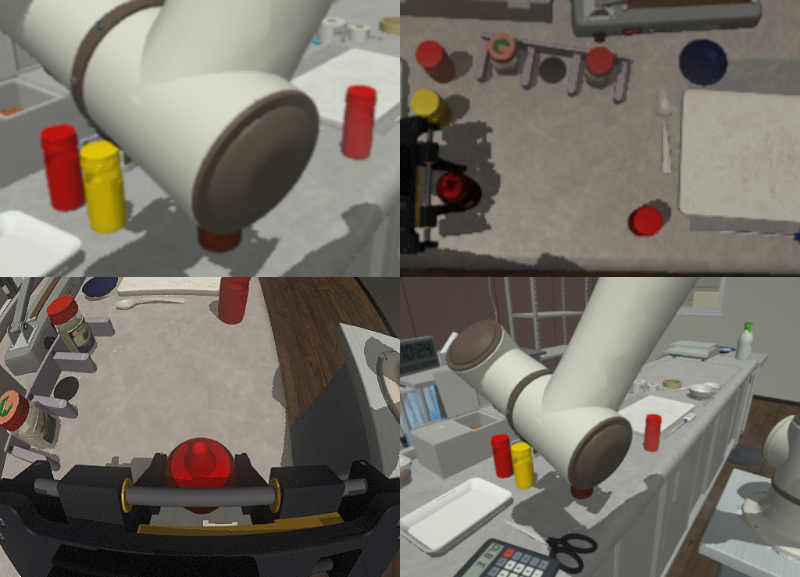

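```bash
python3 - <<'E'
from h import *
from plant import r
o=r.observe(); R=Q(o["tool_rot"]); G=o["eef_pos"]+R.apply([.006,0,0])
A=np.array([.514,.043]); N=12; h=G[2]+.008
P=o["eef_pos"]+[0,0,.008]; print("lift",(R.inv().apply([0,0,.8])).round(2))
Rc=R
for i in range(1,N+1):
    Rn=Ro.from_euler('z',40*i/N,degrees=True)*R; C=G[:2]+(A-G[:2])*i/N; Pn=np.array([*C,h])-Rn.apply([.006,0,0])
    print((Rc.inv().apply(Pn-P)*100).round(2),(Rc.inv()*Rn).as_rotvec(degrees=True).round(2)); P=Pn;Rc=Rn
E
```

```text
lift [-0.61  0.   -0.52]
[ 0.69 -0.67 -0.82] [-2.55  0.   -2.15]
[ 0.72 -0.61 -0.85] [-2.55  0.   -2.15]
[ 0.74 -0.54 -0.88] [-2.55  0.   -2.15]
[ 0.76 -0.47 -0.9 ] [-2.55  0.   -2.15]
[ 0.78 -0.4  -0.92] [-2.55  0.   -2.15]
[ 0.79 -0.33 -0.94] [-2.55  0.   -2.15]
[ 0.81 -0.26 -0.95] [-2.55  0.   -2.15]
[ 0.81 -0.19 -0.96] [-2.55  0.   -2.15]
[ 0.82 -0.11 -0.97] [-2.55  0.   -2.15]
[ 0.83 -0.04 -0.98] [-2.55  0.   -2.15]
[ 0.83  0.03 -0.98] [-2.55  0.   -2.15]
[ 0.82  0.11 -0.98] [-2.55  0.   -2.15]
```

Request:
jog_arm(
  plan=[
    {"travel":[-0.3,0,-0.26],"dr":[0,0,0],"grip":140},
    {"travel":[-0.3,0,-0.26],"dr":[0,0,0],"grip":140},
    {"travel":[0.69,-0.67,-0.82],"dr":[-2.55,0,-2.15],"grip":140},
    {"travel":[0.72,-0.61,-0.85],"dr":[-2.55,0,-2.15],"grip":140},
    {"travel":[0.74,-0.54,-0.88],"dr":[-2.55,0,-2.15],"grip":140},
    {"travel":[0.76,-0.47,-0.9],"dr":[-2.55,0,-2.15],"grip":140},
    {"travel":[0.78,-0.4,-0.92],"dr":[-2.55,0,-2.15],"grip":140},
    {"travel":[0.79,-0.33,-0.94],"dr":[-2.55,0,-2.15],"grip":140},
    {"travel":[0.81,-0.26,-0.95],"dr":[-2.55,0,-2.15],"grip":140},
    {"travel":[0.81,-0.19,-0.96],"dr":[-2.55,0,-2.15],"grip":140},
    {"travel":[0.82,-0.11,-0.97],"dr":[-2.55,0,-2.15],"grip":140},
    {"travel":[0.83,-0.04,-0.98],"dr":[-2.55,0,-2.15],"grip":140},
    {"travel":[0.83,0.03,-0.98],"dr":[-2.55,0,-2.15],"grip":140},
    {"travel":[0.82,0.11,-0.98],"dr":[-2.55,0,-2.15],"grip":140},
    {"travel":[0,0,0],"dr":[0,0,0],"grip":140},
    {"travel":[0,0,0],"dr":[0,0,0],"grip":140},
  ],
)

```text
time_s: 10.98
eef_pos: [0.5111, 0.0441, 0.1246]
tool_rot: [-0.174, 0.826, -0.373, -0.385]
ft_force: [0.2, 0.4, -2.2]
width: 0.606
```

```bash
python3 st.py v2
```

```text
10.9833 tcp [0.5111 0.0441 0.1246] G [0.5136 0.0412 0.12  ] q [ 0.461   0.2901 -1.0027  1.4905 -0.6736 -1.1323] F [ 0.1683  0.377  -2.2084] [1.3499 1.2977 0.0568] w 52.7170366720203
[[ 0.4256 -0.7504 -0.5057]
 [-0.4828 -0.661   0.5744]
 [-0.7653 -0.0003 -0.6437]]
```

View pics/v2.png

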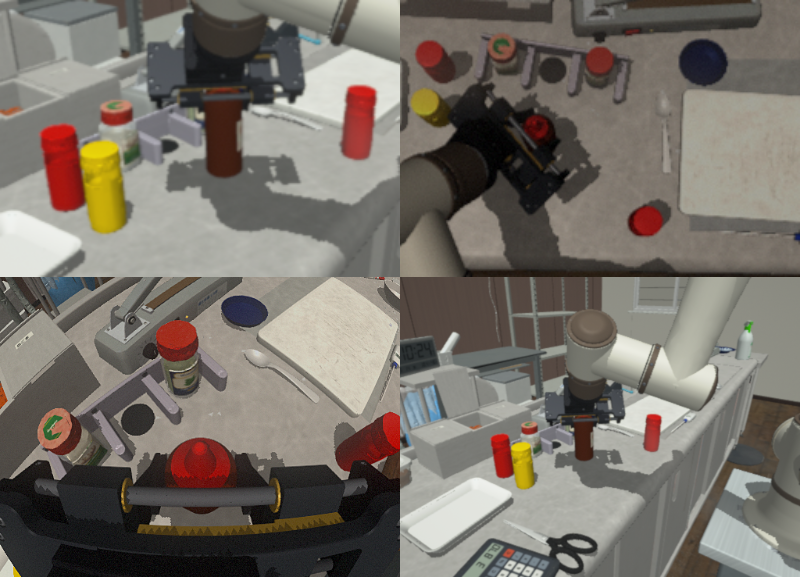

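```bash
python3 - <<'E'
from h import *
np.set_printoptions(precision=4,suppress=True)
w=load("v2w.npz");t=load("v2t.npz")
for n,c,box,f in(("w",w,(150,160,205,205),fonz),("t",t,(226,142,252,168),onz)):
    x0,y0,x1,y1=box
    g=cv2.cvtColor(c["img"],cv2.COLOR_RGB2GRAY)[y0:y1,x0:x1]
    m=(g<(75 if n=="w" else 62)).astype(np.uint8); N,l,st,ce=cv2.connectedComponentsWithStats(m)
    i=1+np.argmax(st[1:,4]); uv=ce[i]+[x0,y0]; print(n,g.min(),np.median(g),st[i],uv,f(c,uv,.001))
crop(w,80,100,300,260,3,"pics/v2w.png"); crop(t,180,120,300,220,6,"pics/v2t.png")
E
```

```text
w 25 51.0 [   5    2   43   41 1354] [175.949  182.1256] [0.6448 0.0255 0.001 ]
t 34 60.5 [  4   5  18  17 231] [238.6147 155.1602] [0.6441 0.0256 0.001 ]
```

View pics/v2w.png

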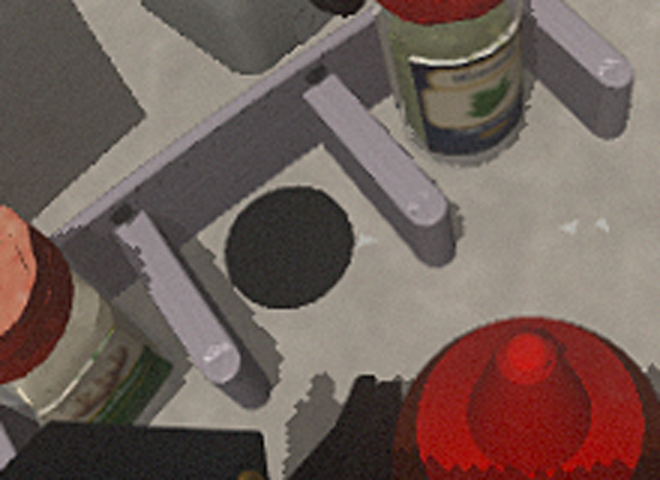

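View pics/v2t.png

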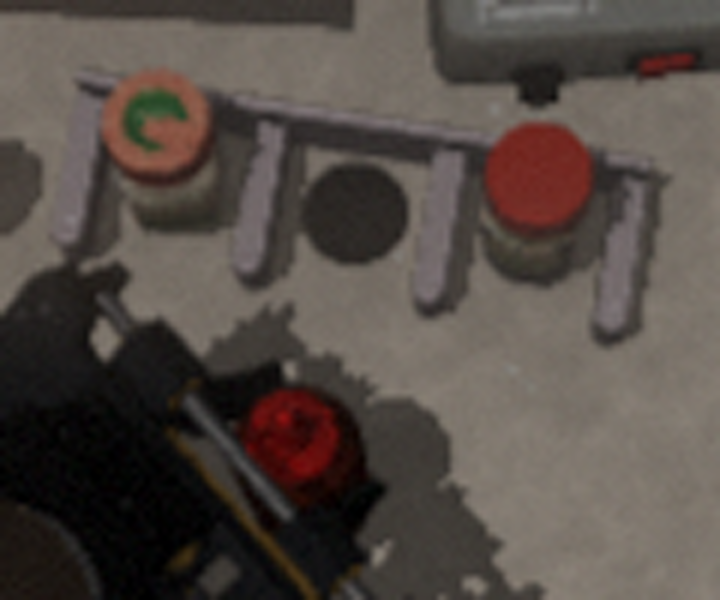

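```bash
python3 - <<'E'
from h import *
np.set_printoptions(precision=4,suppress=True)
w=load("v2w.npz")
C=lambda x,y:(x/3+80-.33,y/3+100-.33)
L=fonz(w,C(222,378),.036);Rr=fonz(w,C(434,226),.036)
print(L,Rr,(L+Rr)/2)
v=(L-Rr)[:2]; v/=np.linalg.norm(v); ax=np.array([v[1],-v[0]]); print("yaw",np.arctan2(ax[1],ax[0]),"pad pred",((L+Rr)/2)[:2]+ax*.0435, np.linalg.norm((L-Rr)[:2]))
# back plate foot near pad: line at floor, pts
for p in [(322,147),(250,187)]: print(fonz(w,C(*p),.0))
# bottle: cap root circle centre & tip
print("tip",fonz(w,C(527,352),.18+.0077))
from plant import r
o=r.observe();R=Q(o["tool_rot"]);G=o["eef_pos"]+R.apply([.006,0,0])
for T in ([.644,.025],[.516,.0455]):
    D=np.array([*T,G[2]])-G; print(T,R.inv().apply(D)*100)
E
```

```text
[0.6108 0.0735 0.036 ] [ 0.5967 -0.0055  0.036 ] [0.6037 0.034  0.036 ]
yaw -0.17588506423251413 pad pred [0.6466 0.0264] 0.08026364596510047
[ 0.6667 -0.011   0.    ]
[0.6754 0.0189 0.    ]
tip [0.516  0.0406 0.1877]
[0.644, 0.025] [ 6.4762 -8.4203 -7.6826]
[0.516, 0.0455] [ 0.0062 -0.2186 -0.007 ]
```

Request:
jog_arm(
  plan=[
    {"travel":[-0.18,-0.56,0.22],"dr":[0,0,0],"grip":140},
    {"travel":[0.65,-0.82,-0.77],"dr":[0,0,0],"grip":140},
    {"travel":[0.65,-0.82,-0.77],"dr":[0,0,0],"grip":140},
    {"travel":[0.65,-0.82,-0.77],"dr":[0,0,0],"grip":140},
    {"travel":[0.65,-0.82,-0.77],"dr":[0,0,0],"grip":140},
    {"travel":[0.65,-0.82,-0.77],"dr":[0,0,0],"grip":140},
    {"travel":[0,0,0],"dr":[0,0,0],"grip":140},
    {"travel":[0,0,0],"dr":[0,0,0],"grip":140},
  ],
)

```text
time_s: 11.8
eef_pos: [0.5786, 0.0408, 0.1242]
tool_rot: [-0.173, 0.827, -0.372, -0.385]
ft_force: [0.6, 0.4, -2.7]
width: 0.602
```

```bash
python3 st.py v3; python3 - <<'E'
from h import *
w=load("v3w.npz");crop(w,80,90,380,270,2.5,"pics/v3w.png")
E
```

```text
11.8 tcp [0.5786 0.0408 0.1242] G [0.5812 0.0379 0.1196] q [ 0.3931  0.3696 -0.8726  1.4919 -0.657  -1.0479] F [ 0.5994  0.4364 -2.7046] [ 1.3194  1.3852 -0.0057] w 52.336794565126596
[[ 0.4272 -0.7485 -0.5073]
 [-0.482  -0.6632  0.5726]
 [-0.765  -0.0001 -0.6441]]
```

View pics/v3.png

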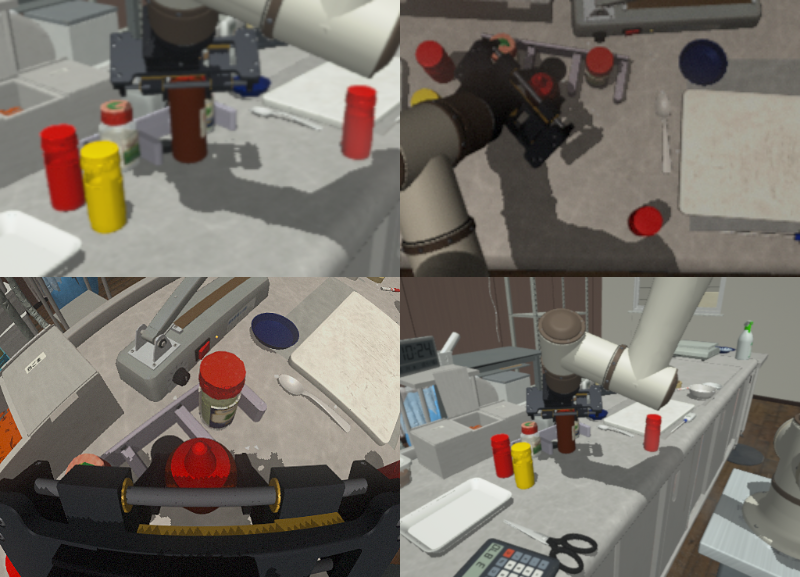

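View pics/v3w.png

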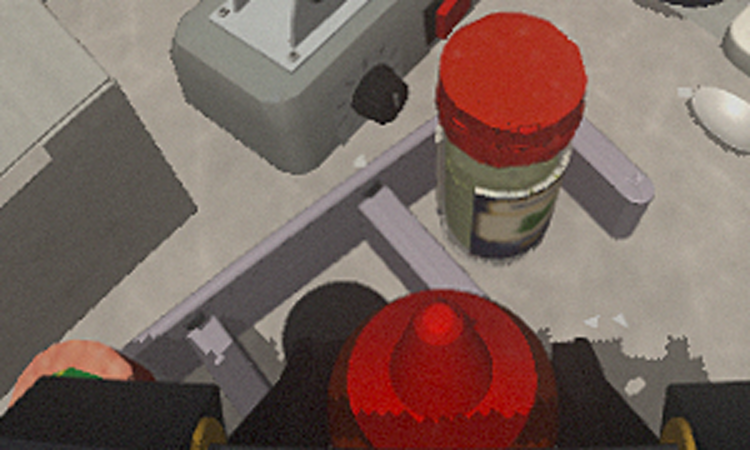

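Request:
jog_arm(
  plan=[
    {"travel":[0.66,-0.78,-0.78],"dr":[0,0,0],"grip":140},
    {"travel":[0.66,-0.78,-0.78],"dr":[0,0,0],"grip":140},
    {"travel":[0.66,-0.78,-0.78],"dr":[0,0,0],"grip":140},
    {"travel":[0.66,-0.78,-0.78],"dr":[0,0,0],"grip":140},
    {"travel":[0.3,-0.36,-0.36],"dr":[0,0,0],"grip":140},
    {"travel":[0,0,0],"dr":[0,0,0],"grip":140},
    {"travel":[0,0,0],"dr":[0,0,0],"grip":140},
  ],
)

```text
time_s: 12.53
eef_pos: [0.6342, 0.0302, 0.1243]
tool_rot: [-0.173, 0.827, -0.372, -0.385]
ft_force: [-0.1, -0.1, -1.8]
width: 0.603
```

```bash
python3 st.py v4; python3 - <<'E'
from h import *
w=load("v4w.npz");crop(w,80,90,380,270,2.5,"pics/v4w.png")
E
```

```text
12.5333 tcp [0.6342 0.0302 0.1243] G [0.6367 0.0273 0.1197] q [ 0.3391  0.4325 -0.7623  1.479  -0.6422 -0.9669] F [-0.124  -0.0756 -1.8452] [1.3159 1.3715 0.0088] w 52.464272417769415
[[ 0.4276 -0.7478 -0.5079]
 [-0.4816 -0.6639  0.572 ]
 [-0.765   0.     -0.644 ]]
```

View pics/v4.png

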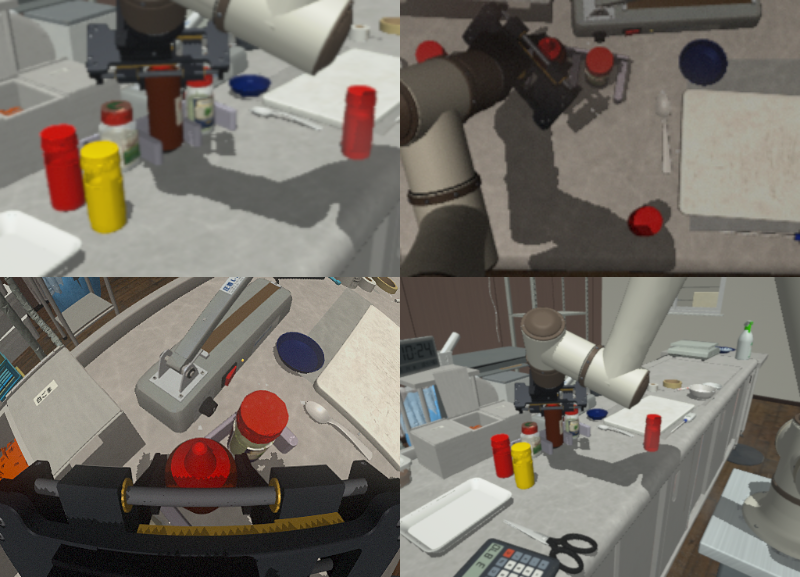

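View pics/v4w.png

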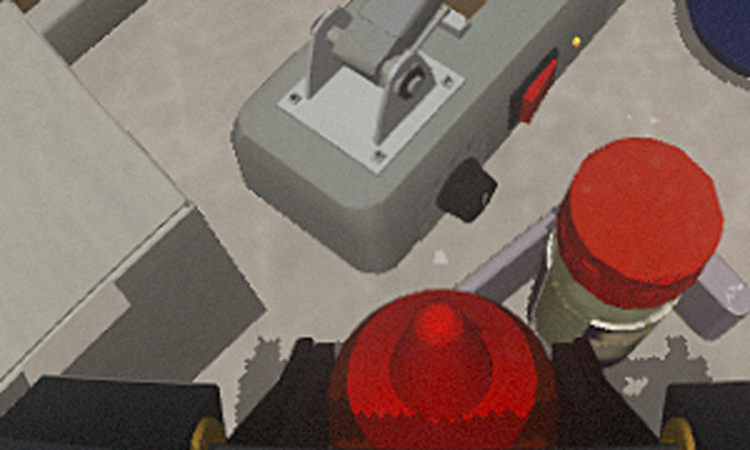

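Request:
jog_arm(
  plan=[
    {"travel":[0.2,-0.25,-0.24],"dr":[0,0,0],"grip":140},
    {"travel":[0.15,-0.19,-0.18],"dr":[0,0,0],"grip":140},
    {"travel":[0,0,0],"dr":[0,0,0],"grip":140},
    {"travel":[0,0,0],"dr":[0,0,0],"grip":140},
  ],
)

```text
time_s: 13.02
eef_pos: [0.6412, 0.0293, 0.1246]
tool_rot: [-0.173, 0.827, -0.371, -0.385]
ft_force: [0.1, -0.2, -2.3]
width: 0.602
```

```bash
python3 st.py v5 | head -1
```

```text
13.0167 tcp [0.6412 0.0293 0.1246] G [0.6437 0.0264 0.12  ] q [ 0.3345  0.4402 -0.7476  1.4748 -0.641  -0.9558] F [ 0.0513 -0.2376 -2.279 ] [ 1.3283  1.3051 -0.0332] w 52.35122452713643
```

Request:
jog_arm(
  plan=[
    {"travel":[0.05,-0.07,-0.06],"dr":[0,0,0],"grip":140},
    {"travel":[0,0,0],"dr":[0,0,0],"grip":140},
    {"travel":[0,0,0],"dr":[0,0,0],"grip":140},
  ],
)

```text
time_s: 13.42
eef_pos: [0.6418, 0.029, 0.1245]
tool_rot: [-0.173, 0.827, -0.372, -0.385]
ft_force: [-1.3, 0.2, -1.2]
width: 0.608
```

Request:
jog_arm(
  plan=[
    {"travel":[0.05,-0.06,-0.06],"dr":[0,0,0],"grip":140},
    {"travel":[0,0,0],"dr":[0,0,0],"grip":140},
    {"travel":[0,0,0],"dr":[0,0,0],"grip":140},
  ],
)

```text
time_s: 13.67
eef_pos: [0.6425, 0.0285, 0.1245]
tool_rot: [-0.173, 0.827, -0.372, -0.385]
ft_force: [-5.5, 0.6, 0.4]
width: 0.605
```

Request:
jog_arm(
  plan=[
    {"travel":[-0.04,0.05,0.05],"dr":[0,0,0],"grip":140},
    {"travel":[0.23,0,0.19],"dr":[0,0,0],"grip":140},
    {"travel":[0.21,0,0.18],"dr":[0,0,0],"grip":140},
    {"travel":[0,0,0],"dr":[0,0,0],"grip":140},
    {"travel":[0,0,0],"dr":[0,0,0],"grip":140},
  ],
)

```text
time_s: 14.08
eef_pos: [0.6422, 0.0293, 0.1181]
tool_rot: [-0.173, 0.827, -0.371, -0.385]
ft_force: [-2.1, 0.9, -1.8]
width: 0.605
```

```bash
python3 st.py v6 | head -1; python3 - <<'E'
from h import *
w=load("v6w.npz");s=load("v6s.npz");crop(s,150,140,270,230,6,"pics/v6s.png")
E
```

```text
14.0833 tcp [0.6422 0.0293 0.1181] G [0.6448 0.0264 0.1135] q [ 0.3268  0.4504 -0.7502  1.4975 -0.636  -0.9752] F [-2.1034  0.8975 -1.7591] [ 1.477   1.9944 -0.2196] w 52.66803537937947
```

View pics/v6s.png

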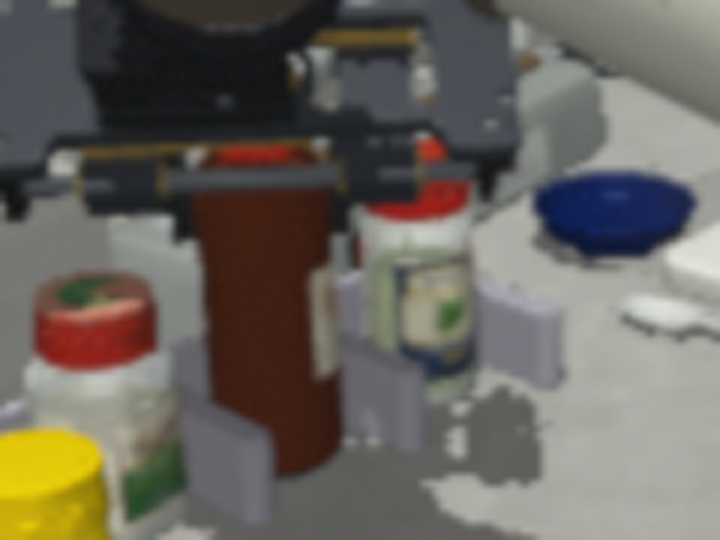

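Request:
jog_arm(
  plan=[
    {"travel":[0.05,0,0.04],"dr":[0,0,0],"grip":140},
    {"travel":[0,0,0],"dr":[0,0,0],"grip":140},
    {"travel":[0,0,0],"dr":[0,0,0],"grip":140},
    {"travel":[0,0,0],"dr":[0,0,0],"grip":97},
    {"travel":[0,0,0],"dr":[0,0,0],"grip":92},
    {"travel":[0,0,0],"dr":[0,0,0],"grip":84},
    {"travel":[0,0,0],"dr":[0,0,0],"grip":72},
    {"travel":[0,0,0],"dr":[0,0,0],"grip":64},
    {"travel":[0,0,0],"dr":[0,0,0],"grip":64},
    {"travel":[0,0,0],"dr":[0,0,0],"grip":64},
  ],
)

```text
time_s: 15.07
eef_pos: [0.6425, 0.0291, 0.1185]
tool_rot: [-0.173, 0.827, -0.371, -0.384]
ft_force: [0.6, -0.2, 0.0]
width: 0.742
```

```bash
python3 st.py v7 | head -1; python3 - <<'E'
from h import *
w=load("v7w.npz");crop(w,80,90,380,290,2.5,"pics/v7w.png")
E
```

```text
15.0667 tcp [0.6425 0.0291 0.1185] G [0.6451 0.0262 0.1139] q [ 0.3262  0.4503 -0.7502  1.4999 -0.637  -0.9774] F [ 0.6023 -0.2174  0.0233] [ 0.9934  1.0261 -0.0179] w 64.5596698236405
```

View pics/v7w.png

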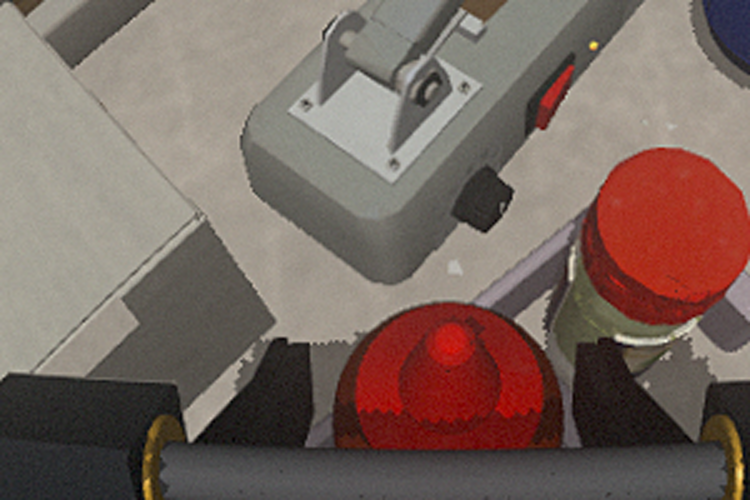

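Request:
jog_arm(
  plan=[
    {"travel":[-0.5,0,0],"dr":[0,0,0],"grip":64},
    {"travel":[-1,0,0],"dr":[0,0,0],"grip":64},
    {"travel":[-1,0,0],"dr":[0,0,0],"grip":64},
    {"travel":[-1.5,0,0],"dr":[0,0,0],"grip":64},
    {"travel":[-1.5,0,0],"dr":[0,0,0],"grip":64},
    {"travel":[-2,0,0],"dr":[0,0,0],"grip":64},
    {"travel":[-2,0,0],"dr":[0,0,0],"grip":64},
    {"travel":[-2,0,0],"dr":[0,0,0],"grip":64},
    {"travel":[-2,0,0],"dr":[0,0,0],"grip":64},
    {"travel":[-2,0,0],"dr":[0,0,0],"grip":64},
    {"travel":[-2,0,0],"dr":[0,0,0],"grip":64},
    {"travel":[0,0,0],"dr":[0,0,0],"grip":64},
  ],
)

```text
time_s: 16.22
eef_pos: [0.5676, 0.1161, 0.2555]
tool_rot: [-0.175, 0.828, -0.369, -0.384]
ft_force: [-0.8, 0.4, -0.0]
width: 0.751
```

```bash
python3 st.py v8 | head -1
```

```text
16.2167 tcp [0.5676 0.1161 0.2555] G [0.5702 0.1132 0.251 ] q [ 0.6982  0.2353 -0.6341  0.9364 -0.9265 -0.6431] F [-0.7579  0.368  -0.0268] [1.0667 1.0128 0.0162] w 65.29954862438345
```

View pics/v8.png

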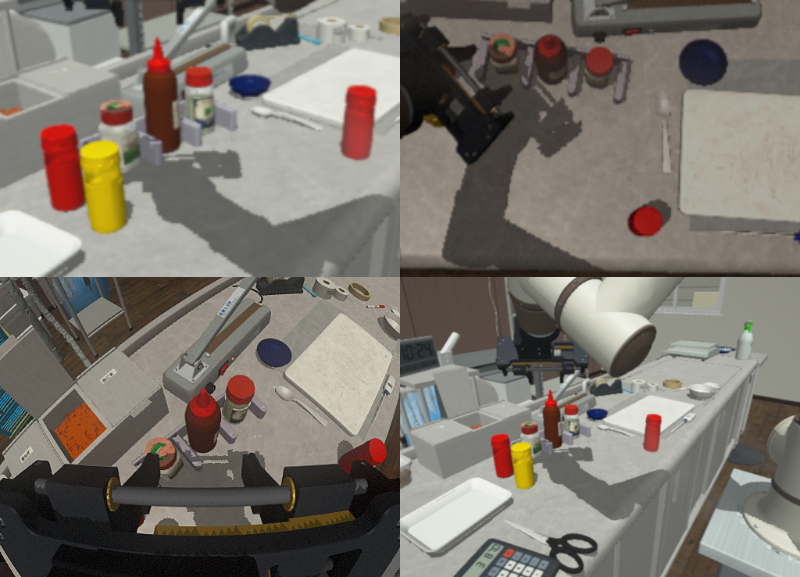

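```bash
python3 - <<'E'
from h import *
np.set_printoptions(precision=4,suppress=True)
t=load("v8t.npz");t0=load("t1.npz");z0=load("top0.npz")
def red(c,box):
    x0,y0,x1,y1=box;h=cv2.cvtColor(c["img"],cv2.COLOR_RGB2HSV)[y0:y1,x0:x1]
    m=((h[...,1]>130)&((h[...,0]<12)|(h[...,0]>168)));ys,xs=np.nonzero(m);return xs.mean()+x0,ys.mean()+y0,m.sum()
print("right jar",red(z0,(258,138,280,160)),red(t,(258,138,280,160)))
d=cv2.absdiff(z0["img"],t["img"]).max(2)
for n,(x0,y0,x1,y1) in dict(leftjar=(194,128,220,165),rightjar=(256,138,285,172),spoon=(305,165,320,225),dish=(320,132,356,168)).items(): print(n,(d[y0:y1,x0:x1]>40).sum())
o=cv2.resize(np.hstack([z0["img"][125:185,185:295],t["img"][125:185,185:295]])[:,:,::-1],None,fx=3.6,fy=5,interpolation=cv2.INTER_CUBIC);cv2.imwrite("pics/cmp.png",o)
s=load("v8s.npz");crop(s,150,140,270,230,6,"pics/v8s.png")
for P in ([.6445,.0255,.18],[.6445,.0255,.001]): print(proj(t,P),proj(s,P))
E
```

```text
right jar (np.float64(269.34285714285716), np.float64(148.92244897959185), np.int64(245)) (np.float64(269.3132530120482), np.float64(149.07630522088354), np.int64(249))
leftjar 126
rightjar 0
spoon 0
dish 0
[[235.7358 133.8287]] [[191.1572 143.7685]]
[[238.6673 155.0021]] [[196.0045 214.1202]]
```

View pics/cmp.png

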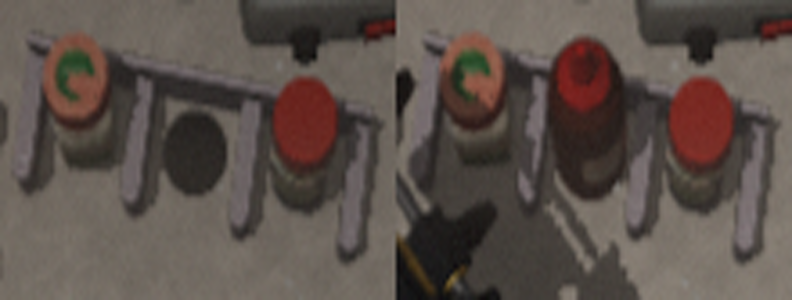

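View pics/v8s.png

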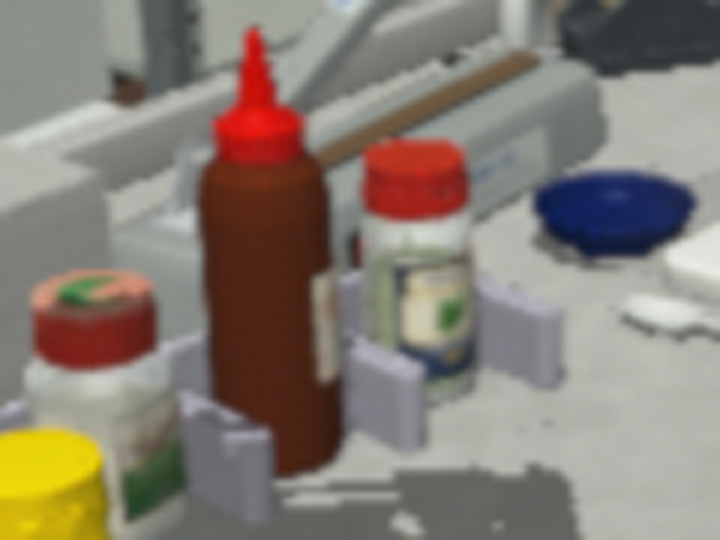

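```bash
python3 - <<'E'
from plant import r, workorder
print(workorder.finish_job(), r.observe()["time_s"])
E
```

```text
the job is handed in; nothing more can be done
the job is handed in; nothing more can be done
```

I tipped the bottle up on its foot edge and let go so it stood free in front of the rack. I then regripped it, carried it upright about 8 mm above the worktop into the middle bay, and moved it back until it lightly touched the back plate (about 5 N). After that I set it down on the pad, released it and backed the gripper clear. The job was handed in at about 16.4 s.

**Final checks:**
- **Bottle:** it stands upright on the pad; its foot is within about 1 px of the pad centre and its tip within about 1–2 px of the predicted position, rougher in the top view.
- **Right jar, spoon and dish:** no pixel change in the top view since the start.
- **Left jar:** 126 pixels changed. I put this down to the gripper's shadow, because the cap looks to be in the same place.
- **Forces:** I read them only between moves. The highest was about 11 N, while tipping the bottle.

**Checks that disagreed or came out differently:**
- **Tipping:** about a third of the way up, the foot may have been about 1 mm off the worktop. I lowered it straight away, and the next force reading showed contact.
- **Sliding:** I let the foot slide about 3.5 cm towards the robot while tipping, to keep the gripper clear of the yellow look-alike.
- **Back plate:** one rough wrist-camera estimate put it about 5 mm further back than the description. The actual contact matched the pad position, so I used that.

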